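# Close the lamp port and pack the microscope optics

### The job

Make the microscope ready for moving. Drop the condenser lens into the lamp port, flange down, and then put the retaining ring over it and screw it clockwise down until it is snug against its stop; also stand all the objectives that are out on the bench upright in the crate, swing both of the crate's bail arms fully in across the top, and stack the accessory tray squarely on them. Leave the bottle, the slide box and the dish where they are.

Things in the scene. Friction and masses are not known exactly. Their poses are not given: they have to be found in the camera images.
- port: FIXED lamp port: round black plinth, 104 mm diameter, with an open lens cell of dark metal (95 mm outside diameter) on top, rim 72 mm above the bench. Position and yaw vary. Origin: centre of its underside; z up. Two white index marks on the rim, on its +x and -x axes, show where the ring's lugs lie when it is home.
- port_seat (a point): centre of the flat seat the lens lies on, at the bottom of the cell: 50 mm above the port's origin, 22 mm below the rim. The clear bore above it is 64 mm in diameter. Axes as the port.
- port_slot (a point): one of the two entry slots in the rim, on the port's +y axis (this point: radius 36 mm, rim height); the other is on -y. Each is about 30 mm wide, open to radius 42 mm, floor 11 mm above the seat. From each a thread falls clockwise (seen from above) under a lip, a quarter turn (first 0.4 rad level), to 6 mm above the seat and a solid stop 0.03 rad past the port's x axis.
- lens: loose condenser lens, 38 mm high, upright: a glass barrel 34 mm in diameter (straight from 10 to 33 mm above its underside) on a bright flange 59 mm in diameter and 6 mm thick. Origin: centre of the flange's underside; z up. Goes flange down into the cell, where it stands on the seat with its top 16 mm above the rim. 0.1 kg (varies).
- ring: loose aluminium retaining ring, upright: round knurled collar, 56 mm outside and 44 mm inside diameter, 36 mm high, two lugs (17 mm wide, 5 mm thick) at its lower edge, out to radius 38.5 mm on its +x and -x axes; black dashes on top mark the lug axis. Origin: centre of its underside; z up. It passes over the lens barrel. 0.12 kg.
- ring_lug (a point): top of the ring's +x lug at radius 35 mm, 5 mm above the ring's underside. With both lugs over the slots (within 0.12 rad, either way round) the ring drops until its underside is 11 mm above the seat; turned clockwise 1.57 rad (one grasp or more) it follows the thread down to lie on the lens flange, underside 6 mm above the seat, lugs at the stop: snug. Only friction resists.
- crate: FIXED grey bail-arm crate, 200 mm (x) by 140 mm (y); side walls (+-y) 84 mm high, end walls (+-x) 64 mm high, walls 5 mm thick. Origin: centre of its underside on the bench; z up. Dividers 25 mm high above the floor at x = 0 and y = 0 part it into four bays about 93 by 63 mm, bay centres at (+-47, +-32) mm.
- crate_floor (a point): centre of the crate's inner floor, 5 mm above its origin. Axes as the crate.
- bail_near (a joint): bail arm at the crate's -x end: U of 9 mm steel bar hinged between the side walls, arms 40 mm, crossbar 116 mm along the crate's y. 0 = out (bar beyond the end wall, arms 0.611 rad above level); grows as the bar goes up, over and in; 2.53 = fully in, level across the crate (bar at crate x = -50 mm, z = 74 mm). Stiff hinge (0.06 Nm), stays where it is left.
- bail_far (a joint): the same at the crate's +x end (fully in: crossbar centre at crate x = +50 mm, z = 74 mm).
- bail_near_bar (a point): middle of the near bail's crossbar (moves with it).
- bail_far_bar (a point): middle of the far bail's crossbar (moves with it).
- bail_near_hinge (a point): middle of the near bail's hinge line, at crate x = -90 mm, z = 74 mm.
- bail_far_hinge (a point): middle of the far bail's hinge line, at crate x = +90 mm, z = 74 mm.
- tray: loose aluminium accessory tray, 170 (x) by 112 mm (y), walls 34 mm high; over its middle, along x, a black carrying bar 154 mm long, 12 mm wide, 14 mm high, its middle 67 mm above the underside, free below. Origin: centre of its underside; z up. 0.35 kg (varies). Fits between the crate's side walls; on the bails its underside is 73.5 mm above the crate floor.
- cleaner: bystander: white bottle, 52 mm diameter, 130 mm high. Origin: centre of its underside.
- slide_box: bystander: wooden slide box, 100 by 85 by 35 mm. Origin: centre of its underside.
- dish: bystander: shallow glass dish, 90 mm diameter, 18 mm high. Origin: centre of its underside.
- objective0: microscope objective standing nose up on the bench (two to four are there, the others absent): black collar 38 mm in diameter and 14 mm high, above it a steel barrel 34 mm in diameter up to 46 mm, then a taper to the nose, 58 mm high in all. Origin: centre of its underside; z up. 0.16 kg (varies).
- objective1: microscope objective standing nose up on the bench (two to four are there, the others absent): black collar 38 mm in diameter and 14 mm high, above it a steel barrel 34 mm in diameter up to 46 mm, then a taper to the nose, 58 mm high in all. Origin: centre of its underside; z up. 0.16 kg (varies).
- objective2: microscope objective standing nose up on the bench (two to four are there, the others absent): black collar 38 mm in diameter and 14 mm high, above it a steel barrel 34 mm in diameter up to 46 mm, then a taper to the nose, 58 mm high in all. Origin: centre of its underside; z up. 0.16 kg (varies).
- objective3: microscope objective standing nose up on the bench (two to four are there, the others absent): black collar 38 mm in diameter and 14 mm high, above it a steel barrel 34 mm in diameter up to 46 mm, then a taper to the nose, 58 mm high in all. Origin: centre of its underside; z up. 0.16 kg (varies).

How it is judged:
On the way, in this order (a step that is already met when the one before it is completed fails the run):
1. the lens stands flat on the seat of the lamp port, let go, before the ring is on (horizontal distance between lens and port_seat below 0.005 m and z of lens in the frame of port_seat between -0.003 and 0.003 m and angle between lens's own z axis and vertical below 0.1 rad and contact force between the fingers and lens below 0.1 N and horizontal distance between ring and port_seat above 0.03 m), for 0.2 s.
2. the ring is screwed home over the lens: on the flange, lugs at the index marks (horizontal distance between each of lens, ring and port_seat below 0.005 m and z of lens in the frame of port_seat between -0.003 and 0.003 m and angle between lens's own z axis and vertical below 0.1 rad and z of ring in the frame of port_seat between 0.0035 and 0.0078 m and angle between ring's own z axis and vertical below 0.06 rad and angle between the x axis of ring and the x axis of port, either way round below 0.2 rad), for 0.2 s.
At the end, for the whole second after the job is handed in: Lens flat on the seat (5 mm); ring level, under 7.8 mm above the seat, lugs within 0.2 rad of the port's x axis; every objective upright on the crate floor; both bails over 2.38 rad; tray level on them, at rest, centred within 25 mm along and 12 mm across, square within 0.2 rad (all of step 2 and x of objective0 in the frame of crate_floor between -0.08 and 0.08 m and y of objective0 in the frame of crate_floor between -0.05 and 0.05 m and z of objective0 in the frame of crate_floor between -0.003 and 0.004 m and angle between each of objective0, objective1, objective2, objective3's own z axis and vertical below 0.12 rad and x of objective1 in the frame of crate_floor between -0.08 and 0.08 m and y of objective1 in the frame of crate_floor between -0.05 and 0.05 m and z of objective1 in the frame of crate_floor between -0.003 and 0.004 m and x of objective2 in the frame of crate_floor between -0.08 and 0.08 m and y of objective2 in the frame of crate_floor between -0.05 and 0.05 m and z of objective2 in the frame of crate_floor between -0.003 and 0.004 m and x of objective3 in the frame of crate_floor between -0.08 and 0.08 m and y of objective3 in the frame of crate_floor between -0.05 and 0.05 m and z of objective3 in the frame of crate_floor between -0.003 and 0.004 m and value of joint each of bail_near, bail_far above 2.38 rad and x of tray in the frame of crate_floor between -0.025 and 0.025 m and y of tray in the frame of crate_floor between -0.012 and 0.012 m and z of tray in the frame of crate_floor between 0.069 and 0.0775 m and angle between tray's own z axis and vertical below 0.06 rad and angle between the x axis of tray and the x axis of crate, either way round below 0.2 rad and linear speed of tray below 0.02 m/s); the robot touches nothing.
It fails at once if the bottle is moved or knocked over (distance of cleaner from where it was at the start of the episode above 0.03 m or angle between cleaner's own z axis and vertical above 0.5 rad).
It fails at once if the slide box is moved or knocked over (distance of slide_box from where it was at the start of the episode above 0.03 m or angle between slide_box's own z axis and vertical above 0.5 rad).
It fails at once if the dish is moved or knocked over (distance of dish from where it was at the start of the episode above 0.03 m or angle between dish's own z axis and vertical above 0.5 rad).
Of objective0, objective1, objective2, objective3 only 2 to 4 are there at a start; the rules pass over those that are not, and their reading is None.
At some moment in a run one of lens, ring, objective0, objective1, objective2, objective3, tray may be knocked a few centimetres aside while the robot is not near it.
It also fails if it takes over 210 s, if anything falls off the work surface, if the arm or the gripper's body presses on something with over 40 N, if the wrist force passes 120 N, or if a joint passes its speed limit or range.

### The arm

A 6-joint arm with a two-finger parallel gripper is mounted at the origin on the work surface. World frame = base frame: x ahead of the robot, y to its left, z up, the work surface at z = 0. Lengths are in m, angles in rad, forces in N, time in s.
With the tool pointing down it reaches from about 0.275 to 0.85 m from the base axis. Payload 5.2 kg.
Tool frame: the origin (TCP) lies between the finger pads; the fingertips stand 22 mm ahead of it and the grasp point (between the pads) lies 3 mm ahead of it; z points along the fingers, y is the direction in which the jaws open and shut (so a half turn about z gives the same grasp; the last joint's range is limited). The gripper opens to 85 mm and grips with 20 to 120 N. Pads are 22 mm wide; open, the fingers measure 114 mm over their backs; the gripper's body (76 mm by 85 mm) begins 54 mm behind the grasp point. The pads swing forward as they close: fully open they stand 13 mm farther back than shut.
Start: joints at [-1.403, 0.259, 1.535, -0, 1.348, -0.203], TCP at [0.199, -0.513, 0.253] pointing down, gripper open.
Joint ranges: [-3.14, 3.14], [-0.91, 2.08], [0.19, 2.58], [-1.22, 4.36], [0.22, 2.71], [-3.12, 3.12]. Speed limits (rad/s): [2.57, 2.57, 3.14, 3.14, 3.14, 3.14].

### API

Orientations are given as a rotation vector (axis times angle).
In Python, from rig import r, camera, camera_params, finish_job, spot_in, outline_of gives the robot as it stands.
- The arm moves only by the shell command python3 -m pendant 'ROWS' [OPENING] [FORCE]. ROWS is JSON, a list of rows, each a list of 6 numbers: the shift along the world's x, y, z in units of 1 m (1.0 is 1 m), then the turn, a rotation vector about the world's x, y, z in units of 360 degrees (1.0 is 360 degrees). A call has 1 to 8 rows; each row is the pose to reach, as a shift and turn from the pose commanded when the call began, turning the shorter way round; what a row does not reach only later rows make up. A row lasts 1/10 s, in which the tool goes at most 50 mm and 8.59 degrees, less where a joint would pass 70% of its speed; a pose out of reach is approached as far as the arm can. A call with a number of a shift or a turn outside -1 to 1 is refused whole. A call with a gripper value outside its range is refused whole. OPENING is the finger opening in mm, from 0 to 85.4, set as the call begins (- or left out, the last holds). The fingers move at their own pace and stop on an object; FORCE is the grip in N (left out, the last holds). Time passes only in rows, so rows that repeat a pose let the fingers close. It gives the time, the measured TCP pose, the force and the opening at its end, in the units of the state.
- r.read_state(): the state, without advancing time (a new reading comes with each control period).
- camera(name): name is "side" or "top"; returns the picture (480x640x3 uint8, red, green, blue); there is no depth.
- camera_params(name): a dict with "intrinsics" (3x3 intrinsics, pixels), "extrinsics" (4x4, takes a point from camera to world coordinates). Camera axes: x right, y up, looking along -z (the intrinsics and any distortion apply to the point x, -y, -z); pixel columns grow to the right and rows downward; lengths in m; the calibration is good to about 2 mm. A picture is of the moment at which its call begins. camera_params takes no time and is no camera call.
- finish_job(): hands the job in, once; it reports no verdict.
Trained networks look in the newest picture that a camera, given by its name, has taken for a name from the list of things; names that differ only in an ending like _2 or _b are one class to them, and where a whole thing is asked for, a point or a joint stands for the part that bears it (a point fixed in the world has none). Each returns a list of dicts, best first, with "p" (0 to 1); they miss things now and then, are a little off and sometimes report something else, mostly with a low value. They report only what shows in the picture. A call takes as long as a camera call.
- spot_in(camera, label): "location" ([column, row] in pixels, amid what is visible of it).
- outline_of(camera, label): "pixels" (480x640 bool, what is visible of it) and "location" ([column, row] in pixels, amid what is visible of it).
The state is a dict: "time": time; "qpos": joint angles; "dq": joint speeds; "tau": joint torques, N m; "tcp_pos": TCP position; "eef_rot": TCP orientation; "contact_force": force on the tool from outside, world axes, zero at the start; "ft_torque": the same for the moment, N m; "gripper_width": opening from 0.0 (shut) to 1.0 (fully open).
Only numpy, scipy, OpenCV 4.12 (cv2) and the standard library are available. Lean on these libraries where they do the work, as an engineer would, in place of code of your own. Each camera call takes 0.05 s, during which the arm holds its last target.

## Working session

There is one attempt and no reset: what is moved stays moved. The work goes in short steps, Python scripts to look and compute and a shell command to move; the robot and the scene stay as the last step left them, time stands still between calls to the robot, and variables do not carry over. Pictures are saved under pics/ and viewed, and the job is handed in when it is done.

```bash
ls; mkdir -p pics
python3 - <<'E'
from rig import r, camera, camera_params
import cv2
s=r.read_state(); print(s)
for n in ("side","top"):
    im=camera(n); cv2.imwrite(f"pics/{n}0.png",im[:,:,::-1])
    p=camera_params(n); print(n,p)
E
```

```text
pics
{'time': 0.0, 'qpos': array([-1.40282052e+00,  2.59366352e-01,  1.53609958e+00,  1.91391728e-05,
        1.34802128e+00, -2.02821279e-01]), 'dq': array([ 0.0016323 , -0.00133044,  0.00054097, -0.00102526, -0.00065052,
        0.00050013]), 'tau': array([-8.32141104e-04, -4.46026325e+01, -2.90572858e+01, -4.40663607e-04,
        1.17619502e-02, -7.68250146e-06]), 'tcp_pos': array([ 0.19922863, -0.5121112 ,  0.25245548]), 'eef_rot': array([-3.08589448e+00, -5.78760054e-01, -8.11079963e-05]), 'contact_force': array([-0.2435553 , -0.36652871, -0.20717365]), 'ft_torque': array([ 0.00329856,  0.01749097, -0.02405711]), 'gripper_width': 0.9976009705414659}
side {'intrinsics': array([[579.12081804,   0.        , 312.96564712],
       [  0.        , 579.12081804, 250.53123157],
       [  0.        ,   0.        ,   1.        ]]), 'extrinsics': array([[ 0.9580325 ,  0.22674801, -0.17538264,  0.39460432],
       [-0.2864277 ,  0.73258673, -0.61747539, -0.65688081],
       [-0.01152832,  0.64179594,  0.7667888 ,  1.01008154],
       [ 0.        ,  0.        ,  0.        ,  1.        ]])}
top {'intrinsics': array([[489.67901393,   0.        , 323.34748231],
       [  0.        , 489.67901393, 236.45742247],
       [  0.        ,   0.        ,   1.        ]]), 'extrinsics': array([[ 0.02072079,  0.99803336, -0.05916131,  0.50153985],
       [-0.99976773,  0.0203333 , -0.00714438,  0.06877616],
       [-0.00592738,  0.05929561,  0.99822287,  1.42418153],
       [ 0.        ,  0.        ,  0.        ,  1.        ]])}
```

View pics/side0.png

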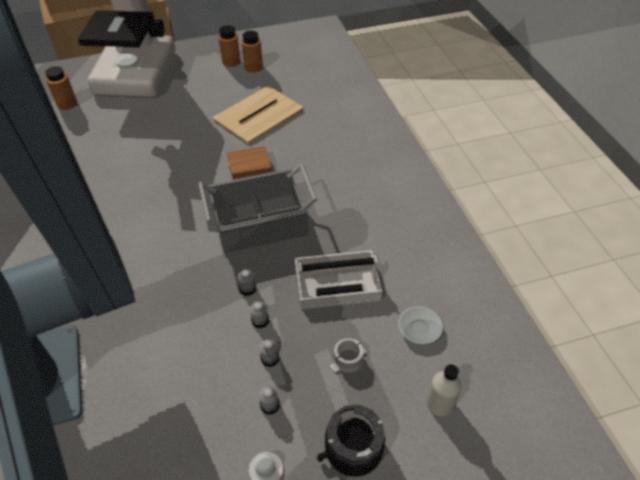

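View pics/top0.png

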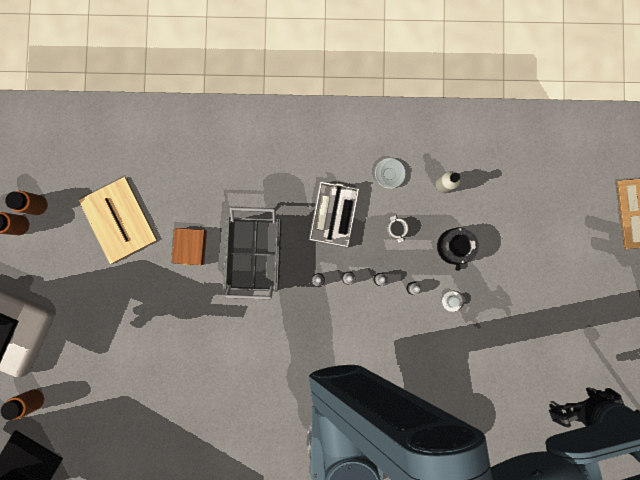

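```bash
cat > h.py <<'E'
import numpy as np, cv2
from rig import r, camera, camera_params, spot_in, outline_of
P={n:camera_params(n) for n in("side","top")}
def proj(n,p):
    p=np.atleast_2d(p); E=P[n]["extrinsics"];K=P[n]["intrinsics"]
    c=(p-E[:3,3])@E[:3,:3]; c=c*[1,-1,-1]; u=c@K.T; return u[:,:2]/u[:,2:]
def ray(n,px):
    E=P[n]["extrinsics"];K=P[n]["intrinsics"]
    d=np.linalg.solve(K,[px[0],px[1],1.])*[1,-1,-1]; d=E[:3,:3]@d
    return E[:3,3],d/np.linalg.norm(d)
def atz(n,px,z):
    o,d=ray(n,px); return o+d*(z-o[2])/d[2]
def tri(a,b):
    (o1,d1),(o2,d2)=ray("side",a),ray("top",b)
    A=np.stack([d1,-d2],1); t=np.linalg.lstsq(A,o2-o1,rcond=None)[0]
    p,q=o1+t[0]*d1,o2+t[1]*d2
    return (p+q)/2,np.linalg.norm(p-q)
def crop(im,c,w,s,fn):
    c=np.round(c).astype(int); x0,y0=max(c[0]-w,0),max(c[1]-w,0)
    k=im[y0:c[1]+w,x0:c[0]+w]; k=cv2.resize(k,None,fx=s,fy=s,interpolation=cv2.INTER_CUBIC)
    cv2.imwrite(fn,k[:,:,::-1]); return x0,y0
E
python3 - <<'E'
from h import *
for n in("side","top"): camera(n)
for l in ["port","lens","ring","crate","tray","cleaner","slide_box","dish","objective0","port_seat","port_slot","ring_lug","bail_near_bar","bail_far_bar","bail_near_hinge","bail_far_hinge","crate_floor"]:
    for n in("side","top"):
        d=spot_in(n,l)
        print(l,n,[(round(x["p"],2),np.round(x["location"],1).tolist()) for x in d[:5]])
E
```

```text
port side [(0.74, [350.8, 441.6]), (0.4, [346.1, 359.1])]
port top [(0.81, [460.7, 247.1])]
lens side [(0.68, [268.8, 467.1])]
lens top [(0.52, [450.8, 300.2])]
ring side [(0.83, [340.5, 362.2]), (0.21, [421.8, 324.1])]
ring top [(0.6, [388.4, 233.0])]
crate side [(0.65, [259.0, 208.4])]
crate top [(0.81, [251.0, 253.8]), (0.32, [396.1, 223.0])]
tray side [(0.71, [268.0, 469.2]), (0.57, [337.8, 279.3]), (0.57, [265.7, 398.8])]
tray top [(0.67, [333.0, 216.5])]
cleaner side [(0.79, [444.7, 393.0])]
cleaner top [(0.66, [249.7, 295.0]), (0.65, [451.5, 181.8])]
slide_box side [(0.59, [258.7, 314.2]), (0.57, [248.5, 161.2])]
slide_box top [(0.62, [187.3, 247.6])]
dish side [(0.73, [205.4, 205.1]), (0.63, [421.0, 325.7])]
dish top [(0.97, [389.3, 172.0])]
objective0 side [(0.96, [258.7, 312.4]), (0.88, [245.4, 279.4]), (0.86, [265.4, 399.8]), (0.7, [270.4, 353.3])]
objective0 top [(0.63, [381.8, 279.8]), (0.42, [316.8, 283.3])]
port_seat side [(0.58, [353.0, 443.4])]
port_seat top [(0.85, [455.4, 246.3]), (0.56, [384.5, 171.5]), (0.44, [453.1, 299.6])]
port_slot side [(0.56, [355.3, 439.8]), (0.23, [266.8, 468.2])]
port_slot top [(0.61, [456.0, 246.1])]
ring_lug side [(0.68, [257.7, 211.6]), (0.63, [344.8, 359.2]), (0.55, [306.3, 179.2])]
ring_lug top [(0.63, [402.9, 227.9]), (0.43, [246.7, 296.6])]
bail_near_bar side [(0.81, [206.5, 200.1])]
bail_near_bar top [(0.63, [247.1, 296.3]), (0.48, [400.5, 224.7])]
bail_far_bar side [(0.8, [305.9, 182.9]), (0.2, [260.1, 210.7])]
bail_far_bar top [(0.55, [249.9, 210.1]), (0.37, [247.6, 295.9])]
bail_near_hinge side [(0.72, [337.1, 276.3]), (0.58, [205.1, 198.9]), (0.37, [268.4, 354.6])]
bail_near_hinge top [(0.73, [227.1, 294.6])]
bail_far_hinge side [(0.8, [309.1, 183.4]), (0.37, [419.8, 325.6])]
bail_far_hinge top [(0.64, [249.8, 210.7])]
crate_floor side [(0.87, [256.1, 213.0]), (0.28, [207.0, 204.3])]
crate_floor top [(0.94, [253.1, 251.6])]
```

Run:
```python
from h import *
S=camera("side");T=camera("top")
np.savez("im0.npz",S=S,T=T)
L=[("side",(355,440)),("top",(458,246)),("side",(345,358)),("top",(397,229)),("side",(268,450)),("top",(453,300))]
tiles=[]
for n,c in L:
    im=S if n=="side" else T
    x0,y0=c[0]-32,c[1]-32
    k=np.zeros((64,64,3),np.uint8); q=im[y0:y0+64,x0:x0+64]; k[:q.shape[0],:q.shape[1]]=q
    k=cv2.resize(k,(260,260),interpolation=cv2.INTER_CUBIC)
    for i in range(0,64,8):
        cv2.putText(k,str(x0+i),(int(i*260/64),8),0,.28,(255,255,0)); cv2.putText(k,str(y0+i),(0,int(i*260/64)+4),0,.28,(0,255,0))
    tiles.append(k)
o=np.vstack([np.hstack(tiles[0::2]),np.hstack(tiles[1::2])])
cv2.imwrite("pics/c1.png",o[:,:,::-1])
```

```text
(no output)
```

View pics/c1.png

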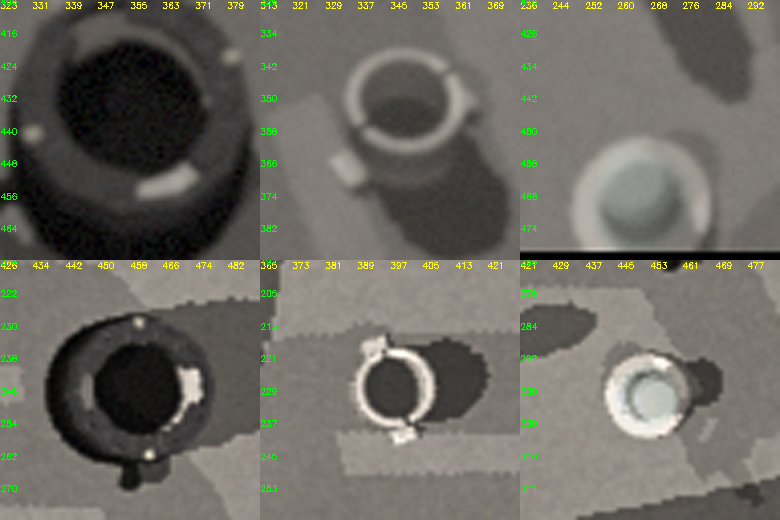

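Run:
```python
from h import *
d=np.load("im0.npz");S,T=d["S"],d["T"]
def cen(im,c,w=4,thr=None):
    x0,y0=c[0]-w,c[1]-w; g=im[y0:y0+2*w+1,x0:x0+2*w+1].astype(float).mean(2)
    g=g-np.percentile(g,60); g[g<g.max()*.35]=0
    yy,xx=np.mgrid[0:2*w+1,0:2*w+1]; return np.array([x0+(g*xx).sum()/g.sum(),y0+(g*yy).sum()/g.sum()])
sm=[cen(S,(380,421)),cen(S,(331,440))]; tm=[cen(T,(460,229)),cen(T,(462,262))]
print(sm,tm)
for a,b in zip(sm,tm): print(tri(a,b), atz("side",a,.072),atz("top",b,.072))
```

```text
[array([379.96357616, 421.10596026]), array([330.62433628, 440.44336283])] [array([459.66516652, 226.44824482]), array([462.41545894, 261.49758454])]
(array([ 0.6132613 , -0.29662309,  0.07292502]), np.float64(0.00762996753871039)) [ 0.60966104 -0.29566408  0.072     ] [ 0.61707579 -0.29782745  0.072     ]
(array([ 0.51974705, -0.30469829,  0.07550765]), np.float64(0.0012888646313089142)) [ 0.5195762  -0.30327611  0.072     ] [ 0.52042932 -0.30579664  0.072     ]
```

```bash
cat >> h.py <<'E'
def circ(R,z,n=72):
    a=np.linspace(0,2*np.pi,n,endpoint=False); return np.stack([R*np.cos(a),R*np.sin(a),0*a+z],1)
def place(pts,x,y,yaw=0,z=0):
    c,s=np.cos(yaw),np.sin(yaw); return pts@np.array([[c,s,0],[-s,c,0],[0,0,1]])+[x,y,z]
def tile(im,n,c,curves,w=32,S=300,pts=()):
    x0,y0=int(c[0])-w,int(c[1])-w
    k=np.zeros((2*w,2*w,3),np.uint8)
    sx,sy=max(0,-x0),max(0,-y0); q=im[max(0,y0):y0+2*w,max(0,x0):x0+2*w]; k[sy:sy+q.shape[0],sx:sx+q.shape[1]]=q
    f=S/(2*w); k=cv2.resize(k,(S,S),interpolation=cv2.INTER_CUBIC)
    for cv,col in curves:
        u=(proj(n,cv)-[x0,y0]+.5)*f
        cv2.polylines(k,[np.round(u*8).astype(np.int32)],False,col,1,cv2.LINE_AA,3)
    for i in range(0,2*w,8):
        cv2.putText(k,str(x0+i),(int(i*f),8),0,.28,(255,255,0)); cv2.putText(k,str(y0+i),(0,int(i*f)+4),0,.28,(0,255,0))
    return k
def save(tiles,cols,fn):
    rows=[np.hstack(tiles[i:i+cols]) for i in range(0,len(tiles),cols)]
    cv2.imwrite(fn,np.vstack(rows)[:,:,::-1])
E
python3 - <<'E'
from h import *
d=np.load("im0.npz");im={"side":d["S"],"top":d["T"]}
m=[np.array([380,421.1]),np.array([330.6,440.4])]
t=[np.array([459.8,229.2]),np.array([462.4,261.5])]
for a,b in zip(m,t): print(tri(a,b), atz("side",a,.072),atz("top",b,.072))
R,Y,G=(255,0,0),(255,255,0),(0,255,0)
c=(.5665,-.301); yaw=np.arctan2(.008,.0935)
port=[(place(circ(.052,0),*c),R),(place(circ(.0475,.072),*c),Y),(place(circ(.032,.072),*c),G),(place(np.array([[-.042,0,.072],[.042,0,.072]]),*c,yaw),R)]
ring=(.566+.06,-.17)
# rough: ring top centre
rc=tri((348.3,349.8),(398.3,228.5));print("ring top",rc)
lc=tri((268,470),(453.5,309.5-10));print("lens top",lc)
rc=rc[0];lc=lc[0]
ringm=[(place(circ(.028,.036),*rc[:2]),R),(place(circ(.022,.036),*rc[:2]),Y),(place(circ(.028,0),*rc[:2]),G)]
lens=[(place(circ(.0295,0.006),*lc[:2]),R),(place(circ(.017,.033),*lc[:2]),Y),(place(circ(.0295,0),*lc[:2]),G)]
ts=[]
for n in("side","top"):
    for q,mm in((c,port),(rc[:2],ringm),(lc[:2],lens)):
        ce=proj(n,[q[0],q[1],.03])[0]
        ts.append(tile(im[n],n,ce,mm,w=30,S=260))
save(ts,3,"pics/c2.png")
E
```

```text
(array([ 0.60900257, -0.29716119,  0.07580156]), np.float64(0.00030210690542789613)) [ 0.6097237  -0.29567213  0.072     ] [ 0.60945351 -0.29823184  0.072     ]
(array([ 0.51973119, -0.30463903,  0.07556335]), np.float64(0.0013042819424193138)) [ 0.51956006 -0.30319436  0.072     ] [ 0.5204218  -0.30575418  0.072     ]
ring top (array([ 0.61017982, -0.13289448,  0.04084572]), np.float64(0.0004530756878443497))
lens top (array([ 0.41072454, -0.2979359 ,  0.00927312]), np.float64(0.0023773139977102094))
```

View pics/c2.png

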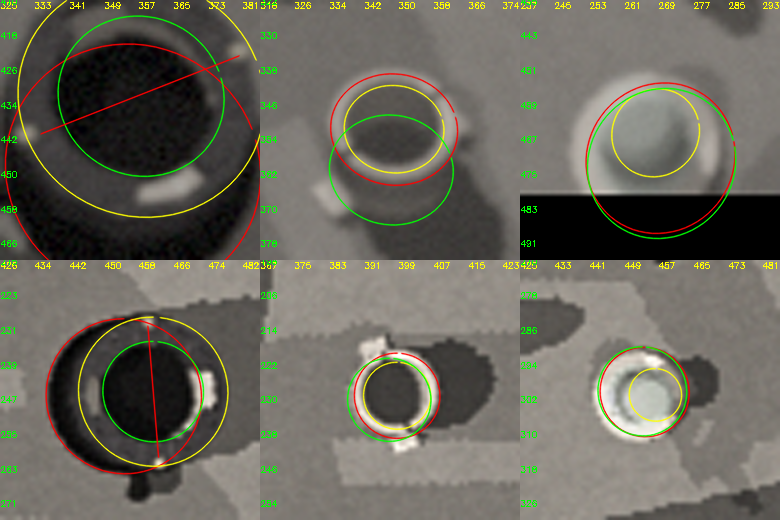

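```bash
cat >> h.py <<'E'
from scipy.ndimage import map_coordinates
from scipy.optimize import minimize
def fitc(im,n,R,z,xy0,sign=1,dr=.003,rng=.012,mask=None):
    """find xy such that circle R at height z has best signed contrast inside-outside"""
    g=cv2.GaussianBlur(im.astype(np.float32).mean(2),(0,0),.6)
    def sc(xy):
        a=proj(n,place(circ(R-dr,z),*xy)); b=proj(n,place(circ(R+dr,z),*xy))
        ok=(a[:,1]<478)&(b[:,1]<478)
        A=map_coordinates(g,a.T[::-1],order=1,mode='nearest');B=map_coordinates(g,b.T[::-1],order=1,mode='nearest')
        return -np.mean(np.clip(sign*(A-B),-20,60)[ok])
    best=min(((sc((xy0[0]+i,xy0[1]+j)),xy0[0]+i,xy0[1]+j) for i in np.arange(-rng,rng+1e-9,.002) for j in np.arange(-rng,rng+1e-9,.002)))
    m=minimize(sc,best[1:],method="Nelder-Mead",options=dict(initial_simplex=[best[1:],(best[1]+.002,best[2]),(best[1],best[2]+.002)]))
    return m.x,-m.fun
E
python3 - <<'E'
from h import *
d=np.load("im0.npz");im={"side":d["S"],"top":d["T"]}
for nm,R,z,xy,s in (("port bore",.032,.072,(.565,-.301),-1),("port outer",.0475,.072,(.565,-.301),1),("ring out",.028,.036,(.609,-.133),1),("ring in",.022,.036,(.609,-.133),-1),("lens flange",.0295,.006,(.411,-.298),1),("lens barrel",.017,.033,(.411,-.298),-1)):
    print(nm,[(np.round(f[0],4).tolist(),round(float(f[1]),1)) for f in (fitc(im[n],n,R,z,xy,s) for n in ("side","top"))])
from scipy.spatial.transform import Rotation as Ro
print(Ro.from_rotvec(r.read_state()["eef_rot"]).as_matrix().round(3))
E
```

```text
port bore [([0.5589, -0.3058], 31.1), ([0.5656, -0.2977], 40.8)]
port outer [([0.5633, -0.3095], 7.8), ([0.5641, -0.2949], 19.5)]
ring out [([0.6107, -0.1305], 40.7), ([0.6126, -0.1313], 47.9)]
ring in [([0.6109, -0.1306], 53.6), ([0.6122, -0.1301], 60.0)]
lens flange [([0.4057, -0.2927], 43.5), ([0.4073, -0.2938], 58.0)]
lens barrel [([0.4063, -0.3016], 31.4), ([0.4098, -0.2865], 30.8)]
[[ 0.932  0.362  0.   ]
 [ 0.362 -0.932 -0.   ]
 [-0.     0.    -1.   ]]
```

```bash
python3 -m pendant '[[0.2075,0.219,-0.12,0,0,0.2044],[0.2075,0.219,-0.12,0,0,0.2044],[0.2075,0.219,-0.12,0,0,0.2044],[0.2075,0.219,-0.12,0,0,0.2044],[0.2075,0.219,-0.12,0,0,0.2044],[0.2075,0.219,-0.12,0,0,0.2044],[0.2075,0.219,-0.12,0,0,0.2044],[0.2075,0.219,-0.12,0,0,0.2044]]' 60 20
python3 - <<'E'
from h import *
from scipy.spatial.transform import Rotation as Ro
s=r.read_state();print(s["time"],s["tcp_pos"],Ro.from_rotvec(s["eef_rot"]).as_matrix().round(3)[:,1],s["qpos"].round(2))
im=camera("side");cv2.imwrite("pics/s1.png",im[:,:,::-1])
E
```

```text
time: 2.8
tcp_pos: [0.4079, -0.2901, 0.1317]
eef_rot: [-2.208, -2.23, -0.002]
contact_force: [0.6, -0.2, -0.6]
gripper_width: 0.703
2.8 [ 0.40794635 -0.2901007   0.13174961] [ 1.     0.01  -0.002] [-0.84  0.29  1.82  0.    1.04 -0.85]
```

View pics/s1.png

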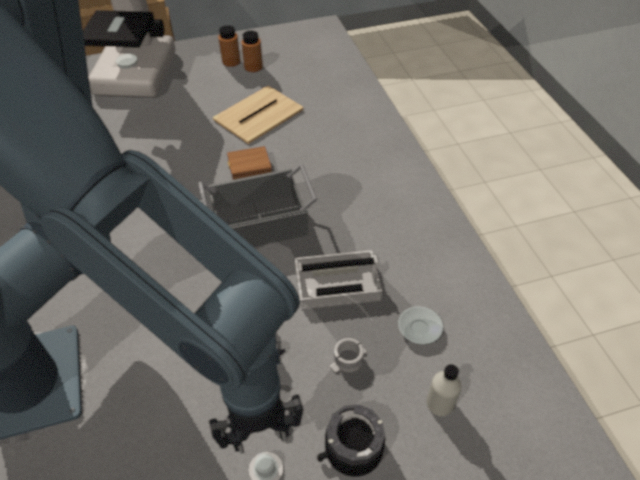

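```bash
python3 -m pendant '[[0,0.001,-0.05,0,0,0],[0,0.001,-0.094,0,0,0],[0,0.001,-0.094,0,0,0],[0,0.001,-0.094,0,0,0]]' 60 20
python3 -m pendant '[[0,0,0,0,0,0],[0,0,0,0,0,0],[0,0,0,0,0,0],[0,0,0,0,0,0],[0,0,0,0,0,0]]' 20 20
```

```text
time: 3.25
tcp_pos: [0.4066, -0.2928, 0.0395]
eef_rot: [-2.223, -2.218, -0.0]
contact_force: [0.6, -0.6, 0.7]
gripper_width: 0.709
time: 3.75
tcp_pos: [0.4079, -0.2942, 0.0418]
eef_rot: [2.218, 2.218, -0.001]
contact_force: [-1.4, 0.2, 6.5]
gripper_width: 0.386
```

```bash
python3 -m pendant '[[0,0,0,0,0,0],[0,0,0.005,0,0,0],[0,0,0.005,0,0,-0.02],[0,0,0.005,0,0,-0.25],[0,0,0.005,0,0,-0.25],[0,0,0.005,0,0,-0.25],[0,0,0.005,0,0,-0.25],[0,0,0.005,0,0,-0.25]]' 60 20
python3 -m pendant '[[0,0,0,0,0,-0.09],[0,0,0,0,0,-0.09],[0,0,0,0,0,-0.09],[0,0,0,0,0,-0.09],[0,0,0,0,0,-0.09],[0,0,0,0,0,-0.09]]'
python3 - <<'E'
from h import *
from scipy.spatial.transform import Rotation as Ro
s=r.read_state();print(s["time"],s["tcp_pos"],Ro.from_rotvec(s["eef_rot"]).as_matrix().round(3)[:,1],s["qpos"].round(2))
E
```

```text
time: 4.55
tcp_pos: [0.407, -0.2927, 0.045]
eef_rot: [2.956, 1.061, 0.001]
contact_force: [-0.3, -0.2, -0.2]
gripper_width: 0.707
time: 5.15
tcp_pos: [0.407, -0.2927, 0.0447]
eef_rot: [3.134, 0.209, 0.001]
contact_force: [-1.3, 0.0, 0.2]
gripper_width: 0.7
5.15 [ 0.40695321 -0.2927229   0.04471309] [ 0.132 -0.991  0.   ] [-0.85  0.42  1.9   0.    0.82  0.59]
```

```bash
python3 -m pendant '[[0.001,0,0,0,0,-0.0077],[0.001,0,0,0,0,-0.0077]]' 60 20
python3 -m pendant '[[0,0,0,0,0,0],[0,0,0,0,0,0],[0,0,0,0,0,0],[0,0,0,0,0,0],[0,0,0,0,0,0]]' 20 30
python3 -m pendant '[[0,0,0.05,0,0,0],[0,0,0.07,0,0,0],[0,0,0.07,0,0,0]]'
python3 - <<'E'
from h import *
s=r.read_state();print(s["time"],s["tcp_pos"])
im=camera("side");T=camera("top");np.savez("im1.npz",S=im,T=T);save([tile(im,"side",(268,440),[],40,390),tile(T,"top",(453,300),[],40,390)],2,"pics/c3.png")
E
```

```text
time: 5.35
tcp_pos: [0.4079, -0.2927, 0.0445]
eef_rot: [3.139, 0.13, 0.0]
contact_force: [0.3, -0.6, -0.4]
gripper_width: 0.708
time: 5.85
tcp_pos: [0.4079, -0.2927, 0.0446]
eef_rot: [3.139, 0.128, 0.0]
contact_force: [-0.5, 1.5, 4.5]
gripper_width: 0.383
time: 6.15
tcp_pos: [0.4093, -0.2942, 0.117]
eef_rot: [3.134, 0.128, 0.006]
contact_force: [0.3, -0.3, -1.1]
gripper_width: 0.382
6.15 [ 0.40930658 -0.29421231  0.11695258]
```

View pics/c3.png

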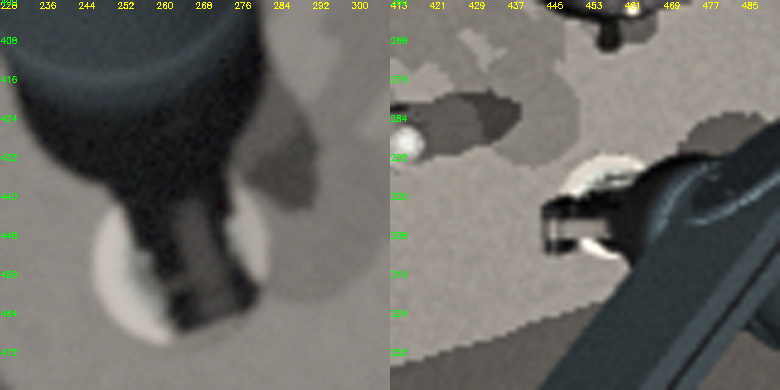

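```bash
python3 -m pendant '[[0.03,0,0.022,0,0,0],[0.08,-0.003,0.022,0,0,0],[0.13,-0.006,0.022,0,0,0],[0.158,-0.0065,0.022,0,0,0],[0.158,-0.0065,0.022,0,0,0],[0.158,-0.0065,0.022,0,0,0]]'
python3 - <<'E'
from h import *
s=r.read_state();print(s["time"],s["tcp_pos"])
im=camera("side");T=camera("top");np.savez("im1.npz",S=im,T=T)
t=s["tcp_pos"];c=(.565,-.3005)
print(t)
Y=(255,255,0)
cv=[(place(circ(.0295,t[2]-.0446),t[0],t[1]),(255,0,0)),(place(circ(.0475,.072),*c),Y),(place(circ(.032,.072),*c),(0,255,0))]
save([tile(im,"side",(355,425),cv,40,390),tile(T,"top",(458,246),cv,40,390)],2,"pics/c4.png")
E
```

```text
time: 6.85
tcp_pos: [0.5648, -0.298, 0.1335]
eef_rot: [-3.136, -0.129, 0.006]
contact_force: [0.4, -0.1, -0.7]
gripper_width: 0.383
6.85 [ 0.56478926 -0.29804744  0.13354204]
[ 0.56478926 -0.29804744  0.13354204]
```

View pics/c4.png

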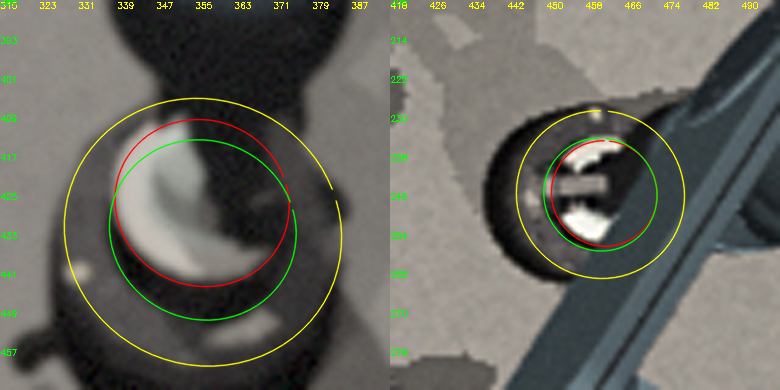

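Run:
```python
from h import *
d=np.load("im1.npz");t=(.56479,-.29805,.13354)
for n,k in(("side","S"),("top","T")):
  for z in (.0,.003,.006):
    f=fitc(d[k],n,.0295,t[2]-.0446+z,t[:2],1,rng=.008); print(n,z,f[0].round(4),round(f[1],1))
```

```text
side 0.0 [ 0.5629 -0.2981] 35.5
side 0.003 [ 0.5625 -0.2993] 35.4
side 0.006 [ 0.562  -0.3005] 35.2
top 0.0 [ 0.5666 -0.304 ] 24.5
top 0.003 [ 0.5664 -0.3033] 24.4
top 0.006 [ 0.566 -0.303] 24.4
```

```bash
python3 -m pendant '[[0,0,-0.015,0,0,0],[0,0,-0.015,0,0,0],[0,0,-0.015,0,0,0]]'
python3 - <<'E'
from h import *
s=r.read_state();t=s["tcp_pos"];print(s["time"],t)
S=camera("side");T=camera("top");np.savez("im1.npz",S=S,T=T)
for n,k in(("side",S),("top",T)):
  for dr in (.002,.003):
    f=fitc(k,n,.0295,t[2]-.0446+.006,t[:2],1,dr=dr,rng=.008); print(n,f[0].round(4),round(f[1],1))
cv=[(place(circ(.0295,t[2]-.0446+.006),t[0],t[1]),(255,0,0)),(place(circ(.0295,t[2]-.0446),t[0],t[1]),(255,255,0))]
save([tile(S,"side",(355,425),cv,25,390),tile(T,"top",(458,246),cv,25,390)],2,"pics/c5.png")
E
```

```text
time: 7.25
tcp_pos: [0.5646, -0.2991, 0.1211]
eef_rot: [-3.138, -0.126, 0.002]
contact_force: [0.3, 0.7, -0.4]
gripper_width: 0.388
7.25 [ 0.56459914 -0.29905161  0.12111077]
side [ 0.5628 -0.3004] 33.3
side [ 0.5622 -0.3001] 33.9
top [ 0.5676 -0.3016] 22.9
top [ 0.567  -0.3023] 24.3
```

View pics/c5.png

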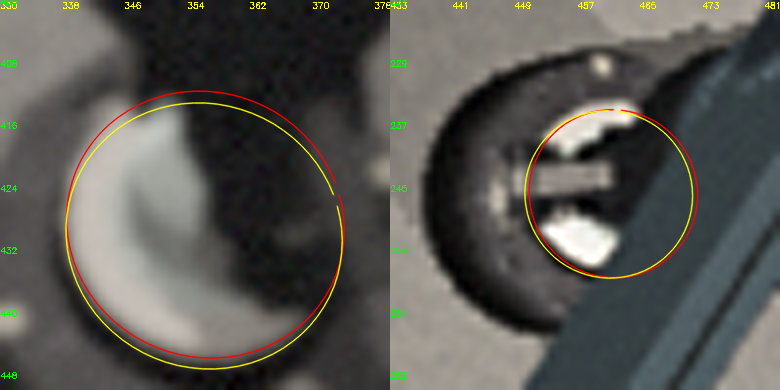

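```bash
python3 -m pendant '[[0,0,-0.006,0,0,0],[0,0,-0.010,0,0,0],[0,0,-0.012,0,0,0],[0,0,-0.012,0,0,0]]'
```

```text
time: 7.75
tcp_pos: [0.5651, -0.3006, 0.1114]
eef_rot: [3.136, 0.127, -0.001]
contact_force: [-7.7, -1.4, 11.1]
gripper_width: 0.378
```

```bash
python3 -m pendant '[[0,0,-0.005,0,0,0],[0,0,-0.008,0,0,0],[0,0,-0.008,0,0,0]]'
```

```text
time: 8.05
tcp_pos: [0.565, -0.3002, 0.1024]
eef_rot: [3.137, 0.127, -0.001]
contact_force: [-3.5, -2.7, -2.7]
gripper_width: 0.382
```

```bash
python3 -m pendant '[[-0.0005,-0.0005,-0.004,0,0,0],[-0.001,-0.0005,-0.006,0,0,0],[-0.001,-0.0005,-0.006,0,0,0]]'
```

```text
time: 8.35
tcp_pos: [0.5652, -0.3001, 0.0957]
eef_rot: [3.138, 0.128, 0.002]
contact_force: [-0.6, -2.0, 3.2]
gripper_width: 0.382
```

```bash
python3 -m pendant '[[0,0,-0.003,0,0,0],[0,0,-0.003,0,0,0]]'
python3 - <<'E'
from h import *
S=camera("side");T=camera("top")
save([tile(S,"side",(355,425),[],30,390),tile(T,"top",(458,246),[],30,390)],2,"pics/c6.png")
E
```

```text
time: 8.55
tcp_pos: [0.5667, -0.3, 0.0942]
eef_rot: [3.137, 0.128, 0.007]
contact_force: [1.5, 1.0, 9.1]
gripper_width: 0.381
```

View pics/c6.png

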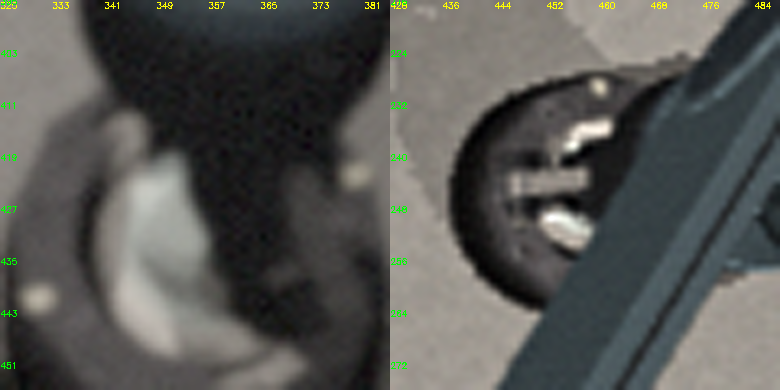

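```bash
python3 -m pendant '[[0,0,0.001,0,0,0],[0,0,0.002,0,0,0],[0,0,0.003,0,0,0],[0,0,0.03,0,0,0],[0,0,0.08,0,0,0],[-0.05,0,0.13,0,0,0],[-0.10,0.05,0.13,0,0,0],[-0.15,0.1,0.13,0,0,0]]' 52
python3 - <<'E'
from h import *
S=camera("side");T=camera("top");np.savez("im2.npz",S=S,T=T)
s=r.read_state();print(s["tcp_pos"])
save([tile(S,"side",(355,425),[],30,390),tile(T,"top",(458,246),[],30,390)],2,"pics/c7.png")
E
```

```text
time: 9.45
tcp_pos: [0.4533, -0.2362, 0.2208]
eef_rot: [3.137, 0.125, 0.004]
contact_force: [-0.2, 0.7, -0.4]
gripper_width: 0.612
[ 0.44823881 -0.23009766  0.2182045 ]
```

View pics/c7.png

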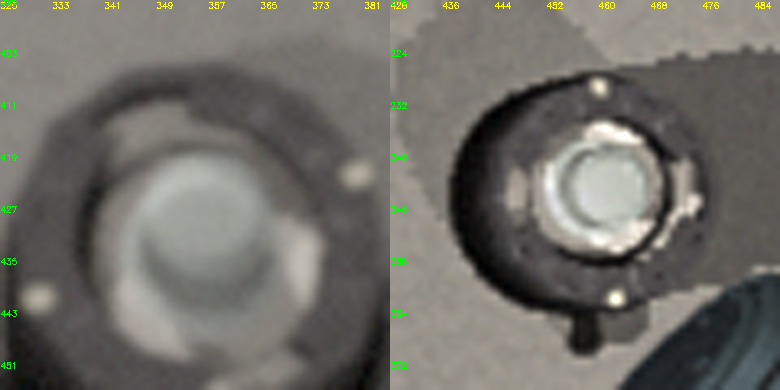

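Run:
```python
from h import *
d=np.load("im2.npz");im={"side":d["S"],"top":d["T"]}
for n in im: print(n,[ (np.round(f[0],4).tolist(),round(f[1],1)) for f in (fitc(im[n],n,.028,.036,(.611,-.131),1,rng=.01),fitc(im[n],n,.022,.036,(.611,-.131),-1,rng=.01))])
# unwrap annulus at top ring radius .025 for dashes, and lugs at z=.005 r=.034
for n,rr,z in(("side",.025,.036),("top",.025,.036),("side",.034,.005),("top",.034,.005)):
    f=fitc(im[n],n,.022,.036,(.611,-.131),-1)[0]
    g=im[n].astype(np.float32).mean(2); a=np.radians(np.arange(0,360,4)); p=np.stack([f[0]+rr*np.cos(a),f[1]+rr*np.sin(a),0*a+z],1)
    v=map_coordinates(g,proj(n,p).T[::-1],order=1); print(n,rr,np.round(v).astype(int).tolist())
c=(.6115,-.131)
ts=[tile(im[n],n,proj(n,[*c,.03])[0],[(place(circ(.028,.036),*c),(255,0,0))],20,390) for n in im]
save(ts,2,"pics/c8.png")
```

```text
side [([0.6106, -0.1305], np.float64(38.3)), ([0.6106, -0.1307], np.float64(54.5))]
top [([0.6126, -0.1315], np.float64(44.8)), ([0.6115, -0.13], np.float64(60.0))]
side 0.025 [154, 154, 149, 136, 120, 114, 126, 146, 148, 150, 150, 151, 151, 151, 150, 150, 151, 151, 151, 151, 151, 153, 154, 153, 153, 157, 157, 161, 164, 168, 167, 167, 163, 164, 167, 168, 167, 166, 166, 167, 168, 168, 165, 165, 168, 174, 179, 176, 162, 140, 130, 147, 166, 177, 175, 174, 170, 162, 155, 151, 149, 151, 153, 154, 154, 153, 151, 150, 152, 152, 152, 154, 152, 152, 151, 155, 153, 154, 155, 156, 155, 156, 159, 160, 159, 159, 160, 160, 159, 156]
top 0.025 [185, 161, 133, 111, 132, 184, 190, 195, 194, 206, 197, 206, 193, 199, 200, 190, 197, 205, 199, 189, 190, 196, 184, 181, 187, 189, 194, 198, 195, 186, 196, 215, 203, 196, 200, 196, 205, 197, 202, 206, 202, 199, 205, 217, 224, 224, 221, 217, 216, 198, 159, 121, 106, 165, 210, 217, 208, 203, 211, 206, 211, 222, 218, 209, 211, 219, 225, 227, 226, 226, 223, 214, 210, 216, 223, 219, 207, 208, 206, 208, 202, 206, 205, 192, 196, 214, 213, 209, 199, 192]
side 0.034 [
[... 159 characters left out ...]
 128, 125, 124, 121, 120, 120, 120, 120, 118, 122, 136, 162, 182, 188, 190, 189, 188, 184, 168, 132, 103, 99, 103, 96, 91, 89, 90, 89, 83, 77, 70, 67, 65, 64, 66, 68, 67, 68, 67, 64, 67, 68, 67, 66, 67, 68, 66, 70, 74, 90, 104, 110, 100, 83, 78]
top 0.034 [145, 204, 216, 211, 211, 213, 211, 186, 148, 125, 120, 119, 119, 122, 121, 118, 118, 119, 120, 122, 123, 122, 121, 120, 121, 122, 124, 124, 124, 123, 124, 123, 121, 121, 120, 120, 122, 122, 124, 127, 129, 134, 151, 154, 153, 149, 147, 165, 228, 243, 241, 241, 242, 244, 216, 127, 105, 139, 112, 83, 66, 66, 92, 114, 120, 134, 154, 166, 166, 179, 185, 188, 188, 189, 194, 179, 182, 191, 176, 164, 157, 153, 142, 137, 129, 111, 105, 109, 85, 96]
```

View pics/c8.png

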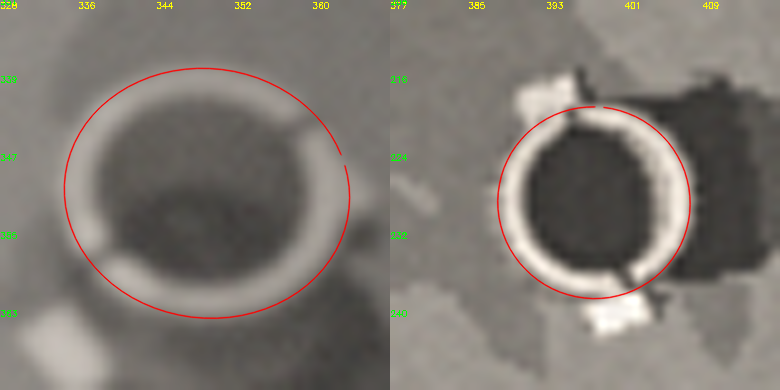

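```bash
python3 -m pendant '[[0,0,0,0,0,0],[0,0,0,0,0,0]]' 85
```

```text
time: 9.75
tcp_pos: [0.4548, -0.2365, 0.2196]
eef_rot: [3.138, 0.127, 0.002]
contact_force: [0.0, -0.4, 0.1]
gripper_width: 0.924
```

```bash
python3 -m pendant '[[0.158,0.1065,-0.10,0,0,0],[0.158,0.1065,-0.10,0,0,0],[0.158,0.1065,-0.10,0,0,0],[0.158,0.1065,-0.10,0,0,0],[0.158,0.1065,-0.10,0,0,0],[0.158,0.1065,-0.175,0,0,0],[0.158,0.1065,-0.175,0,0,0],[0.158,0.1065,-0.175,0,0,0]]' 85
python3 -m pendant '[[0,0,0,0,0,0],[0,0,0,0,0,0],[0,0,0,0,0,0],[0,0,0,0,0,0],[0,0,0,0,0,0]]' 45 30
```

```text
time: 10.55
tcp_pos: [0.6095, -0.1286, 0.0395]
eef_rot: [-3.136, -0.128, 0.013]
contact_force: [-0.9, 0.2, -0.5]
gripper_width: 0.997
time: 11.05
tcp_pos: [0.6136, -0.1303, 0.0469]
eef_rot: [3.136, 0.127, 0.007]
contact_force: [0.2, -1.5, 6.1]
gripper_width: 0.627
```

```bash
python3 -m pendant '[[0,0,0.05,0,0,0],[0,0,0.10,0,0,0],[0,0,0.10,0,0,0],[0,0,0.10,0,0,0]]'
python3 - <<'E'
from h import *
s=r.read_state();print(s["time"],s["tcp_pos"],s["contact_force"])
S=camera("side");T=camera("top");np.savez("im3.npz",S=S,T=T)
c=proj("side",s["tcp_pos"])[0];c2=proj("top",s["tcp_pos"])[0]
save([tile(S,"side",c,[],40,390),tile(T,"top",c2,[],40,390)],2,"pics/c9.png")
E
```

```text
time: 11.45
tcp_pos: [0.6127, -0.1295, 0.1467]
eef_rot: [3.137, 0.128, 0.006]
contact_force: [-0.5, 0.5, -2.2]
gripper_width: 0.627
11.45 [ 0.61272657 -0.12948547  0.14667546] [-0.48552973  0.54551662 -2.24518494]
```

View pics/c9.png

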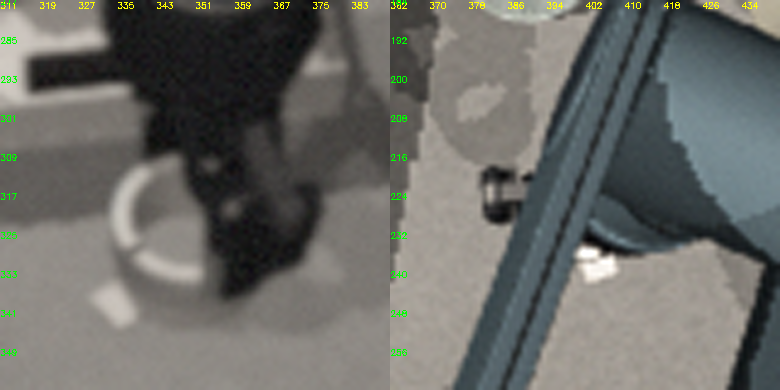

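```bash
python3 -m pendant '[[0,0,0.012,0,0,0],[-0.047,-0.171,0.012,0,0,0.2086],[-0.047,-0.171,0.012,0,0,0.2086],[-0.047,-0.171,0.012,0,0,0.2086],[-0.047,-0.171,0.012,0,0,0.2086],[-0.047,-0.171,0.012,0,0,0.2086],[-0.047,-0.171,0.012,0,0,0.2086],[-0.047,-0.171,0.012,0,0,0.2086]]'
python3 - <<'E'
from h import *
from scipy.spatial.transform import Rotation as Ro
s=r.read_state();y=Ro.from_rotvec(s["eef_rot"]).as_matrix()[:,1];print(s["time"],s["tcp_pos"],np.degrees(np.arctan2(y[1],y[0])),s["qpos"].round(2))
E
```

```text
time: 12.35
tcp_pos: [0.5641, -0.3005, 0.1554]
eef_rot: [-2.661, -1.666, 0.001]
contact_force: [0.1, 0.2, -1.3]
gripper_width: 0.621
12.35 [ 0.56409435 -0.30047788  0.15540212] -25.89092193504484 [-0.66  0.49  1.44  0.    1.22 -0.21]
```

```bash
python3 -m pendant '[[0,0,0,0,0,0.0436],[0,0,0,0,0,0.0436],[0,0,0,0,0,0.0436],[0,0,0,0,0,0.0436]]'
python3 - <<'E'
from h import *
from scipy.spatial.transform import Rotation as Ro
s=r.read_state();y=Ro.from_rotvec(s["eef_rot"]).as_matrix()[:,1];print(s["time"],s["tcp_pos"],np.degrees(np.arctan2(y[1],y[0])))
t=s["tcp_pos"]
S=camera("side");T=camera("top");np.savez("im3.npz",S=S,T=T)
ax=np.radians(94.8)
cv=[(place(circ(.028,t[2]-.0469+.036),*t[:2]),(255,0,0)),(place(np.array([[-.0385,0,t[2]-.0419],[.0385,0,t[2]-.0419]]),*t[:2],ax),(255,255,0)),(place(np.array([[-.036,0,.072],[.036,0,.072]]),.565,-.3005,ax),(0,255,0)),]
save([tile(S,"side",(355,415),cv,40,390),tile(T,"top",(458,246),cv,40,390)],2,"pics/c10.png")
E
```

```text
time: 12.75
tcp_pos: [0.5646, -0.3, 0.1558]
eef_rot: [-2.417, -2.004, 0.0]
contact_force: [0.6, 0.5, -1.6]
gripper_width: 0.627
12.75 [ 0.56461194 -0.29997804  0.15580346] -10.672566850029536
```

View pics/c10.png

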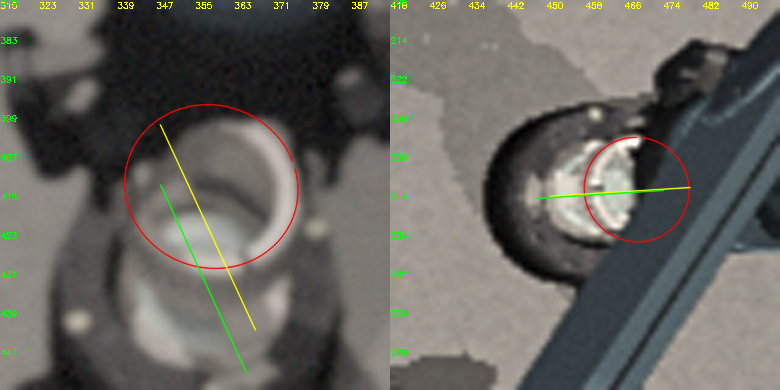

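```bash
python3 -m pendant '[[0.0005,0,-0.02,0,0,0],[0.0005,0,-0.03,0,0,0],[0.0005,0,-0.035,0,0,0],[0.0005,0,-0.035,0,0,0]]'
```

```text
time: 13.25
tcp_pos: [0.5648, -0.2998, 0.1203]
eef_rot: [-2.414, -2.007, 0.001]
contact_force: [0.4, -0.3, -1.5]
gripper_width: 0.628
```

```bash
python3 -m pendant '[[0,0,-0.005,0,0,0],[0,0,-0.008,0,0,0],[0,0,-0.008,0,0,0]]'
```

```text
time: 13.55
tcp_pos: [0.5653, -0.2995, 0.1141]
eef_rot: [-2.415, -2.009, -0.001]
contact_force: [-2.0, 3.5, 4.5]
gripper_width: 0.621
```

```bash
python3 -m pendant '[[0,0,-0.003,0,0,0],[0,0,-0.004,0,0,0],[0,0,-0.004,0,0,0]]'
```

```text
time: 13.85
tcp_pos: [0.5652, -0.2989, 0.1119]
eef_rot: [-2.415, -2.009, -0.001]
contact_force: [-5.6, 6.8, 14.2]
gripper_width: 0.627
```

```bash
python3 -m pendant '[[-0.001,0.001,0.001,0,0,0],[-0.0015,0.002,0.001,0,0,0],[-0.0015,0.002,0,0,0,0],[-0.0015,0.002,0,0,0,0]]'
python3 - <<'E'
from h import *
S=camera("side");T=camera("top")
save([tile(S,"side",(355,415),[],40,390),tile(T,"top",(458,246),[],40,390)],2,"pics/c11.png")
E
```

```text
time: 14.25
tcp_pos: [0.5649, -0.2987, 0.112]
eef_rot: [2.412, 2.007, 0.001]
contact_force: [-2.0, 3.7, 13.3]
gripper_width: 0.628
```

View pics/c11.png

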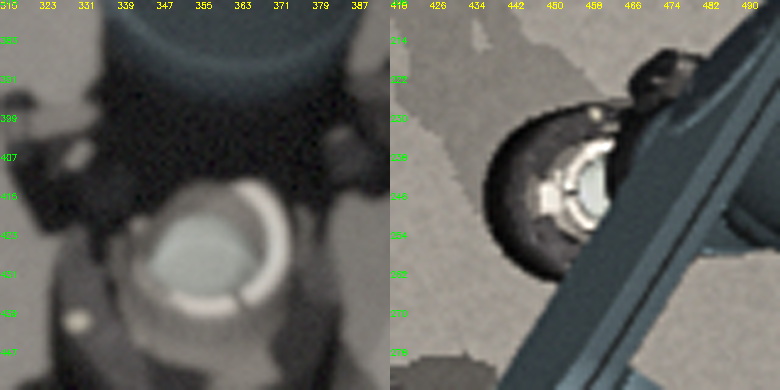

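```bash
python3 -m pendant '[[0,0,0.004,0,0,0],[0,0,0.004,0,0,0],[0,0,0.004,0,0,0],[0,0,0.004,0,0,0],[0,0,0.004,0,0,0]]' 72
python3 - <<'E'
from h import *
S=camera("side");T=camera("top");np.savez("im4.npz",S=S,T=T)
for z in (.092,.097,.101,.105):
  print(z,[(f[0].round(4).tolist(),round(f[1],1)) for f in [fitc(S,"side",.022,z,(.565,-.299),-1,rng=.012),fitc(S,"side",.028,z,(.565,-.299),1,rng=.012),fitc(T,"top",.028,z,(.565,-.299),1,rng=.01)]])
save([tile(S,"side",(355,415),[],40,390),tile(T,"top",(458,246),[],40,390)],2,"pics/c12.png")
E
```

```text
time: 14.85
tcp_pos: [0.5637, -0.2981, 0.1128]
eef_rot: [-2.415, -2.009, 0.0]
contact_force: [-1.3, 0.6, -0.4]
gripper_width: 0.842
0.092 [([0.5656, -0.2954], np.float64(25.7)), ([0.5669, -0.2978], np.float64(47.8)), ([0.5657, -0.2913], np.float64(30.8))]
0.097 [([0.5647, -0.2973], np.float64(25.1)), ([0.5661, -0.2998], np.float64(47.3)), ([0.5654, -0.29], np.float64(30.7))]
0.101 [([0.5639, -0.2987], np.float64(24.6)), ([0.5657, -0.3009], np.float64(46.9)), ([0.5652, -0.289], np.float64(30.6))]
0.105 [([0.5632, -0.3002], np.float64(24.1)), ([0.565, -0.3025], np.float64(46.5)), ([0.5651, -0.288], np.float64(30.5))]
```

View pics/c12.png

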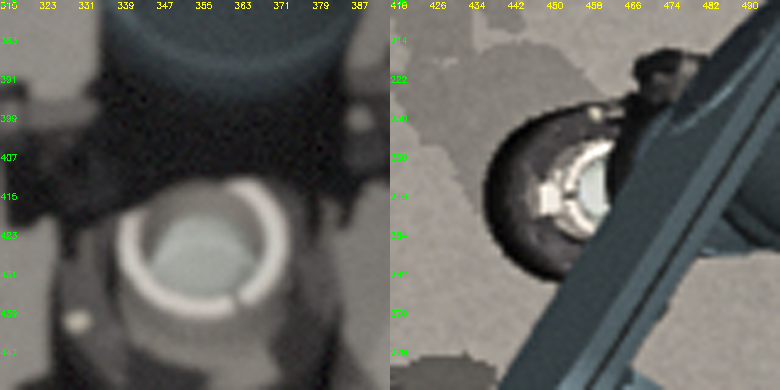

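```bash
python3 - <<'E'
from h import *
d=np.load("im4.npz");S=d["S"];g=S.astype(np.float32).mean(2)
a=np.radians(np.arange(180,360,3))
for c in ((.5654,-.2985),):
    p=np.stack([c[0]+.025*np.cos(a),c[1]+.025*np.sin(a),0*a+.097],1)
    v=map_coordinates(g,proj("side",p).T[::-1],order=1); print([(int(np.degrees(x)),int(y)) for x,y in zip(a,v) if 252<=np.degrees(x)<=300])
E
python3 -m pendant '[[0.001,-0.001,-0.006,0,0,0],[0.001,-0.001,-0.006,0,0,0]]' 72
python3 -m pendant '[[0,0,0,0,0,0],[0,0,0,0,0,0],[0,0,0,0,0,0],[0,0,0,0,0,0]]' 45 40
```

```text
[(252, 178), (255, 178), (258, 177), (261, 176), (264, 174), (267, 171), (270, 164), (273, 149), (276, 131), (279, 128), (282, 140), (285, 158), (288, 171), (291, 173), (294, 174), (297, 174), (300, 177)]
time: 15.15
tcp_pos: [0.5645, -0.2989, 0.1062]
eef_rot: [-2.414, -2.008, 0.001]
contact_force: [0.5, -0.2, -0.2]
gripper_width: 0.845
time: 15.55
tcp_pos: [0.5647, -0.299, 0.1073]
eef_rot: [-2.415, -2.009, 0.0]
contact_force: [-1.4, 0.5, 0.0]
gripper_width: 0.625
```

```bash
python3 -m pendant '[[0,0,0,0,0,-0.018],[0,0,0,0,0,-0.036],[0,0,0,0,0,-0.054],[0,0,0,0,0,-0.072],[0,0,-0.0005,0,0,-0.09],[0,0,-0.001,0,0,-0.108],[0,0,-0.0015,0,0,-0.126],[0,0,-0.002,0,0,-0.144]]'
```

```text
time: 16.35
tcp_pos: [0.5673, -0.3002, 0.1074]
eef_rot: [3.047, 0.745, 0.007]
contact_force: [4.4, -1.2, 4.2]
gripper_width: 0.625
```

```bash
python3 -m pendant '[[0,0,-0.0005,0,0,-0.018],[0,0,-0.001,0,0,-0.036],[0,0,-0.0015,0,0,-0.054],[0,0,-0.002,0,0,-0.072],[0,0,-0.0025,0,0,-0.09],[0,0,-0.003,0,0,-0.108],[0,0,-0.003,0,0,-0.12],[0,0,-0.003,0,0,-0.12]]'
python3 - <<'E'
from h import *
from scipy.spatial.transform import Rotation as Ro
s=r.read_state();y=Ro.from_rotvec(s["eef_rot"]).as_matrix()[:,1];print(s["time"],s["tcp_pos"],np.degrees(np.arctan2(y[1],y[0])),s["ft_torque"].round(2))
S=camera("side");T=camera("top");np.savez("im4.npz",S=S,T=T)
save([tile(S,"side",(355,415),[],40,390),tile(T,"top",(458,246),[],40,390)],2,"pics/c13.png")
E
```

```text
time: 17.15
tcp_pos: [0.5681, -0.3006, 0.1053]
eef_rot: [3.109, -0.427, 0.013]
contact_force: [4.4, 0.4, 8.8]
gripper_width: 0.626
17.15 [ 0.56809643 -0.30063105  0.10534632] -105.63254059740007 [ 0.05 -0.52 -0.08]
```

View pics/c13.png

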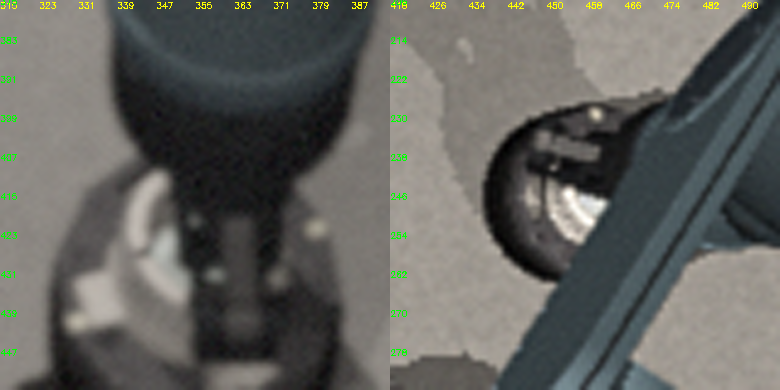

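```bash
python3 -m pendant '[[0,0,0.001,0,0,0],[0,0,0.002,0,0,0],[0,0,0.004,0,0,0],[0,0,0.05,0,0,0],[-0.03,0.03,0.10,0,0,0],[-0.07,0.07,0.12,0,0,0],[-0.11,0.11,0.12,0,0,0],[-0.11,0.11,0.12,0,0,0]]' 72
python3 - <<'E'
from h import *
S=camera("side");T=camera("top");np.savez("im4.npz",S=S,T=T)
save([tile(S,"side",(355,425),[],35,390),tile(T,"top",(458,246),[],35,390)],2,"pics/c14.png")
E
```

```text
time: 18.05
tcp_pos: [0.4525, -0.1868, 0.223]
eef_rot: [-3.112, 0.424, 0.001]
contact_force: [-0.0, 0.1, 0.5]
gripper_width: 0.843
```

View pics/c14.png

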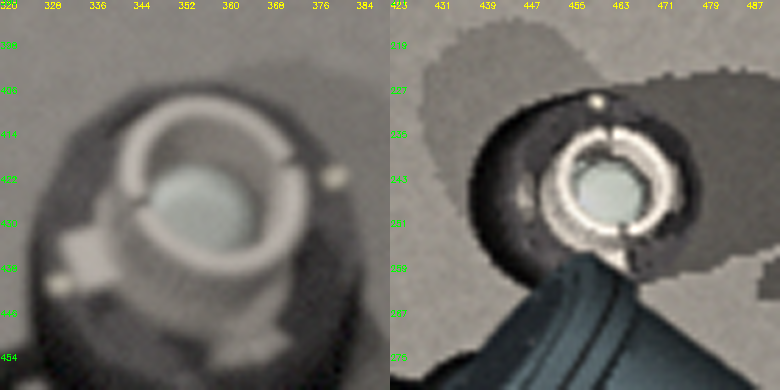

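```bash
python3 -m pendant '[[0.1125,-0.112,-0.05,0,0,-0.1933],[0.1125,-0.112,-0.05,0,0,-0.1933],[0.1125,-0.112,-0.05,0,0,-0.1933],[0.1125,-0.112,-0.05,0,0,-0.1933],[0.1125,-0.112,-0.05,0,0,-0.1933],[0.1125,-0.112,-0.05,0,0,-0.1933],[0.1125,-0.112,-0.05,0,0,-0.1933],[0.1125,-0.112,-0.05,0,0,-0.1933]]' 75
python3 - <<'E'
from h import *
from scipy.spatial.transform import Rotation as Ro
s=r.read_state();y=Ro.from_rotvec(s["eef_rot"]).as_matrix()[:,1];print(s["time"],s["tcp_pos"],np.degrees(np.arctan2(y[1],y[0])),s["qpos"].round(2))
E
```

```text
time: 18.95
tcp_pos: [0.5676, -0.302, 0.1712]
eef_rot: [2.322, -2.115, -0.002]
contact_force: [0.0, -0.4, 0.4]
gripper_width: 0.875
18.95 [ 0.56760773 -0.30196185  0.17119743] -174.65691372886985 [-0.66  0.48  1.41 -0.    1.25  2.39]
```

```bash
python3 -m pendant '[[0,0,-0.03,0,0,0],[0,0,-0.059,0,0,0],[0,0,-0.059,0,0,0],[0,0,-0.059,0,0,0]]' 75
```

```text
time: 19.35
tcp_pos: [0.5673, -0.3015, 0.1126]
eef_rot: [2.329, -2.108, -0.003]
contact_force: [0.3, 0.3, 0.4]
gripper_width: 0.88
```

```bash
python3 -m pendant '[[-0.002,0.0025,0,0,0,0],[-0.002,0.0025,0,0,0,0],[-0.002,0.0025,0,0,0,0]]' 75
python3 -m pendant '[[0,0,0,0,0,0],[0,0,0,0,0,0],[0,0,0,0,0,0],[0,0,0,0,0,0]]' 45 20
python3 - <<'E'
from h import *
S=camera("side");T=camera("top")
save([tile(S,"side",(355,425),[],35,390),tile(T,"top",(458,246),[],35,390)],2,"pics/c15.png")
E
```

```text
time: 19.65
tcp_pos: [0.5659, -0.299, 0.1148]
eef_rot: [-2.33, 2.107, -0.004]
contact_force: [-0.2, -0.3, 0.5]
gripper_width: 0.879
time: 20.05
tcp_pos: [0.5652, -0.2988, 0.1137]
eef_rot: [2.329, -2.107, 0.0]
contact_force: [-2.6, 0.0, 2.5]
gripper_width: 0.526
```

View pics/c15.png

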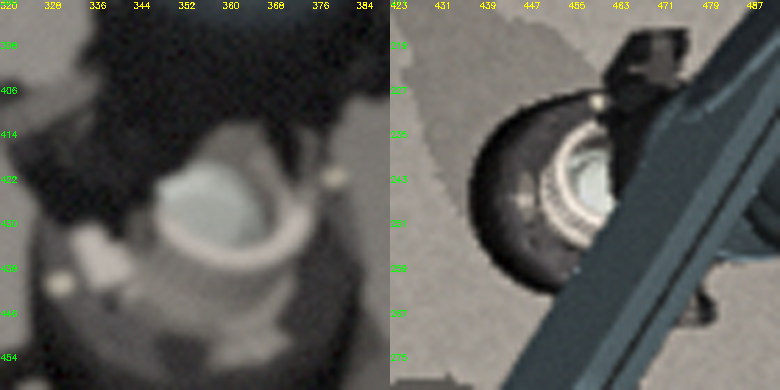

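```bash
python3 -m pendant '[[0,0,0,0,0,0],[0,0,0,0,0,0],[0,0,0,0,0,0],[0,0,-0.004,0,0,0],[0,0,-0.008,0,0,0],[0,0,-0.008,0,0,0]]' 78
python3 - <<'E'
from h import *
S=camera("side");T=camera("top")
save([tile(S,"side",(355,425),[],35,390),tile(T,"top",(458,246),[],35,390)],2,"pics/c16.png")
E
```

```text
time: 20.75
tcp_pos: [0.5649, -0.2983, 0.1042]
eef_rot: [2.33, -2.108, -0.003]
contact_force: [1.0, -0.5, -1.1]
gripper_width: 0.913
```

View pics/c16.png

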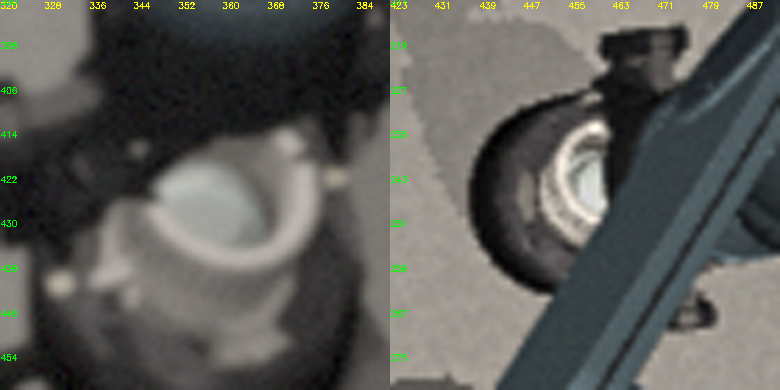

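```bash
python3 -m pendant '[[0,0,0,0,0,0],[0,0,0,0,0,0],[0,0,0,0,0,0],[0,0,0,0,0,0]]' 50 20
python3 - <<'E'
from h import *
S=camera("side");T=camera("top")
save([tile(S,"side",(355,425),[],35,390),tile(T,"top",(458,246),[],35,390)],2,"pics/c17.png")
E
```

```text
time: 21.25
tcp_pos: [0.566, -0.2989, 0.106]
eef_rot: [-2.329, 2.107, -0.003]
contact_force: [1.9, 0.2, 3.1]
gripper_width: 0.655
```

View pics/c17.png

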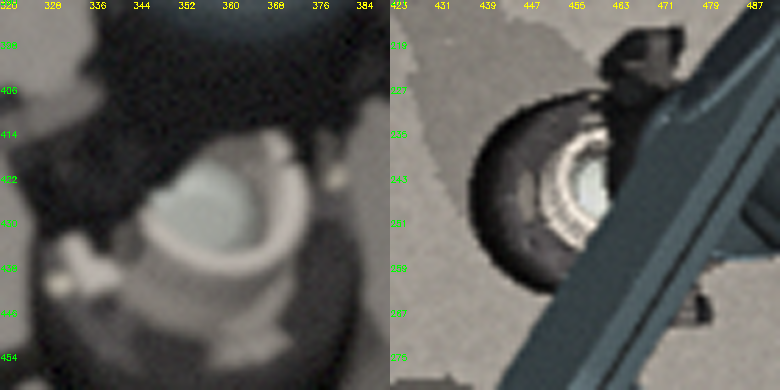

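Run:
```python
from h import *
for z1,z2 in((.093,.104),(.097,.097)):
    a=atz("side",(371.6,417.3),z1);b=atz("side",(343.7,425.4),z2);print(a,b,np.degrees(np.arctan2(*(a-b)[[1,0]])))
# top image dashes tile c14 (610,130),(625,232)
a=atz("top",(423+220/5.57-.5,211+130/5.57-.5),.093);b=atz("top",(423+235/5.57-.5,211+232/5.57-.5),.104);print(a,b,np.degrees(np.arctan2(*(a-b)[[1,0]])))
```

```text
[ 0.59393112 -0.29350956  0.093     ] [ 0.54331705 -0.29766454  0.104     ] 4.6929612318355645
[ 0.59306172 -0.29509447  0.097     ] [ 0.54446594 -0.29488939  0.097     ] -0.24179421211937843
[ 0.59524653 -0.29855034  0.093     ] [ 0.5452305  -0.30294423  0.104     ] 5.02052780164804
```

```bash
python3 -m pendant '[[0,0,0,0,0,0.016],[0,0,0,0,0,0.032],[0,0,0,0,0,0.048],[0,0,0,0,0,0.064],[0,0,0,0,0,0.08],[0,0,0,0,0,0.096],[0,0,0,0,0,0.112],[0,0,0,0,0,0.128]]'
python3 -m pendant '[[0,0,0,0,0,0.016],[0,0,0,0,0,0.032],[0,0,0,0,0,0.048],[0,0,0,0,0,0.064],[0,0,0,0,0,0.08],[0,0,0,0,0,0.096],[0,0,0,0,0,0.112],[0,0,0,0,0,0.122]]'
python3 - <<'E'
from h import *
from scipy.spatial.transform import Rotation as Ro
s=r.read_state();y=Ro.from_rotvec(s["eef_rot"]).as_matrix()[:,1];print(s["time"],s["tcp_pos"],np.degrees(np.arctan2(y[1],y[0])),s["qpos"].round(2))
S=camera("side");T=camera("top");np.savez("im4.npz",S=S,T=T)
save([tile(S,"side",(355,425),[],35,390),tile(T,"top",(458,246),[],35,390)],2,"pics/c18.png")
E
```

```text
time: 22.15
tcp_pos: [0.5654, -0.2994, 0.107]
eef_rot: [2.969, -1.023, 0.002]
contact_force: [-4.1, -0.1, 9.3]
gripper_width: 0.654
time: 22.95
tcp_pos: [0.5638, -0.2995, 0.1069]
eef_rot: [3.136, 0.161, -0.004]
contact_force: [-8.0, -2.6, 13.7]
gripper_width: 0.65
22.95 [ 0.56375572 -0.29951932  0.10690795] -84.12369917102887 [-0.66  0.54  1.49 -0.    1.12  0.81]
```

View pics/c18.png

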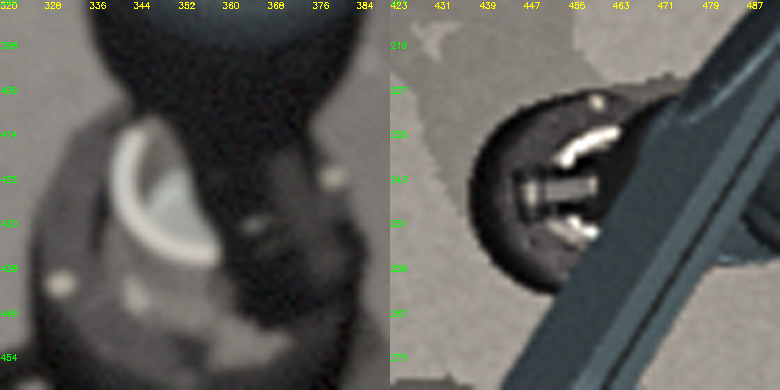

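```bash
python3 -m pendant '[[0,0,0,0,0,0],[0,0,0,0,0,0],[0,0,0,0,0,0],[0,0,0.03,0,0,0],[0,0,0.08,0,0,0],[-0.03,0.03,0.13,0,0,0],[-0.06,0.06,0.13,0,0,0],[-0.09,0.09,0.13,0,0,0]]' 78
python3 - <<'E'
from h import *
S=camera("side");T=camera("top");np.savez("im4.npz",S=S,T=T)
save([tile(S,"side",(355,425),[],35,390),tile(T,"top",(458,246),[],35,390)],2,"pics/c19.png")
E
```

```text
time: 23.85
tcp_pos: [0.4753, -0.2084, 0.2372]
eef_rot: [3.135, 0.156, 0.005]
contact_force: [-0.3, -0.3, 0.5]
gripper_width: 0.916
```

View pics/c19.png

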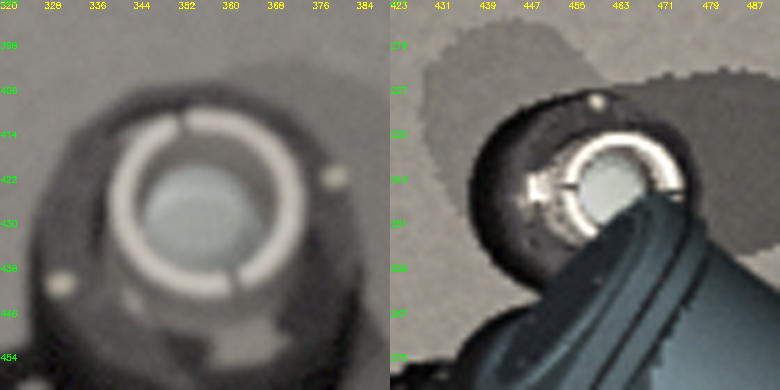

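Run:
```python
from h import *
print(tri((356.5,425.6),(464.0,244.8)))
d=np.load("im4.npz")
# ring wall masks: fit ellipse to bright ring pixels in side
S=d["S"].astype(np.float32).mean(2)
for n,px in(("side",(356.5,425.6)),):
    for z in(.097,.108): print(z,atz(n,px,z))
# tilt check: dashes
for a in ((352.0,411.9),(361.5,439.6)): print([atz("side",a,z).round(4) for z in(.092,.097,.103,.108)])
T=d["T"]; S=d["S"]
c=(.565,-.2995)
def cv(z): return [(place(circ(.028,z),*c),(255,0,0)),(place(circ(.022,z),*c),(255,255,0))]
save([tile(S,"side",(355,425),cv(.097),25,390),tile(T,"top",(462,242),cv(.097),25,390)],2,"pics/d1.png")
```

```text
(array([ 0.56463256, -0.3022434 ,  0.09912075]), np.float64(0.001217331419107946))
0.097 [ 0.56442234 -0.30131984  0.097     ]
0.108 [ 0.56237652 -0.30560332  0.108     ]
[array([ 0.5661, -0.2746,  0.092 ]), array([ 0.5652, -0.2767,  0.097 ]), array([ 0.564 , -0.2792,  0.103 ]), array([ 0.5631, -0.2813,  0.108 ])]
[array([ 0.5652, -0.324 ,  0.092 ]), array([ 0.5643, -0.3259,  0.097 ]), array([ 0.5632, -0.328 ,  0.103 ]), array([ 0.5623, -0.3298,  0.108 ])]
```

View pics/d1.png

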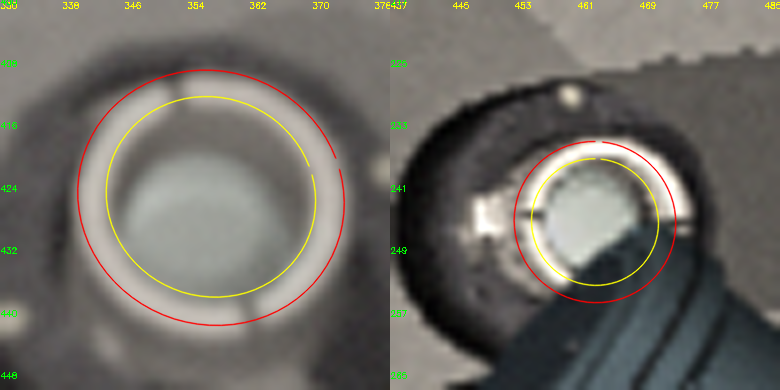

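Run:
```python
from h import *
d=np.load("im4.npz");T=d["T"]; S=d["S"]
rect=lambda s,z:np.array([[s*.028,-.0085,z],[s*.0385,-.0085,z],[s*.0385,.0085,z],[s*.028,.0085,z],[s*.028,-.0085,z]])
out=[]
c=(.565,-.3005);yaw=np.radians(94.8)
for z,col in((.066,(255,0,0)),(.077,(255,255,0))):
    out+= [(place(rect(s,z),*c,yaw),col) for s in(1,-1)]
ts=[]
for n,im,ce in(("side",S,(355,430)),("top",T,(460,244))):
    ts+=[tile(im,n,ce,[],25,390),tile(im,n,ce,out,25,390)]
save(ts,2,"pics/d2.png")
```

```text
(no output)
```

View pics/d2.png

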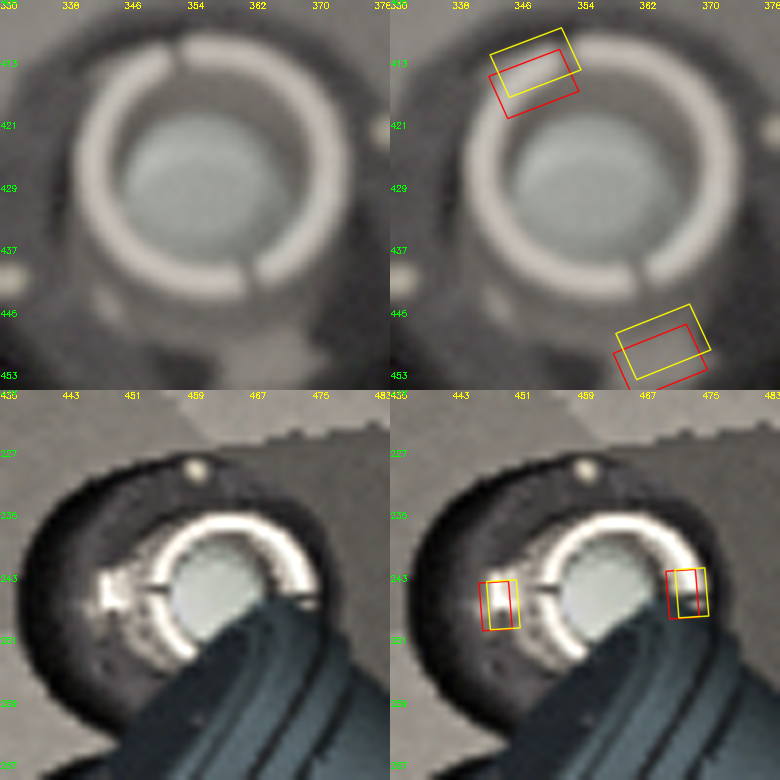

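```bash
python3 -m pendant '[[0.09,-0.0915,-0.08,0,0,-0.003],[0.09,-0.0915,-0.08,0,0,-0.003],[0.09,-0.0915,-0.08,0,0,-0.003],[0.09,-0.0915,-0.08,0,0,-0.003],[0.09,-0.0915,-0.102,0,0,-0.003],[0.09,-0.0915,-0.102,0,0,-0.003],[0.09,-0.0915,-0.102,0,0,-0.003]]' 44 20
```

```text
time: 24.65
tcp_pos: [0.565, -0.2997, 0.1332]
eef_rot: [-3.138, -0.128, 0.002]
contact_force: [0.3, -0.4, 0.5]
gripper_width: 0.517
```

```bash
python3 -m pendant '[[0,-0.001,-0.006,0,0,0],[0,-0.001,-0.008,0,0,0],[0,-0.001,-0.008,0,0,0]]'
python3 -m pendant '[[0,0,-0.002,0,0,0],[0,0,-0.004,0,0,0],[0,0,-0.004,0,0,0]]'
```

```text
time: 24.95
tcp_pos: [0.5653, -0.301, 0.1259]
eef_rot: [3.139, 0.128, 0.001]
contact_force: [-0.2, 0.4, -0.4]
gripper_width: 0.515
time: 25.25
tcp_pos: [0.5652, -0.301, 0.1211]
eef_rot: [-3.139, -0.127, 0.0]
contact_force: [-0.6, 0.3, -0.5]
gripper_width: 0.516
```

```bash
python3 -m pendant '[[0,0,-0.002,0,0,0],[0,0,-0.003,0,0,0],[0,0,-0.003,0,0,0]]'
```

```text
time: 25.55
tcp_pos: [0.5655, -0.3012, 0.1183]
eef_rot: [3.139, 0.127, 0.0]
contact_force: [0.6, -0.2, 1.3]
gripper_width: 0.516
```

```bash
python3 -m pendant '[[0,0,-0.002,0,0,0],[0,0,-0.003,0,0,0],[0,0,-0.003,0,0,0]]'
```

```text
time: 25.85
tcp_pos: [0.5671, -0.3013, 0.1172]
eef_rot: [3.137, 0.128, 0.007]
contact_force: [1.2, 3.2, 7.1]
gripper_width: 0.514
```

```bash
python3 -m pendant '[[0,0,0.006,0,0,0],[-0.001,0.0005,0.008,0,0,0],[-0.001,0.0005,0.008,0,0,0],[-0.001,0.0005,0.008,0,0,0],[-0.001,0.0005,-0.006,0,0,0],[-0.001,0.0005,-0.011,0,0,0],[-0.001,0.0005,-0.011,0,0,0]]' 76
python3 -m pendant '[[0,0,0,0,0,0],[0,0,0,0,0,0],[0,0,0,0,0,0],[0,0,0,0,0,0]]' 50 30
python3 - <<'E'
from h import *
S=camera("side");T=camera("top");np.savez("im4.npz",S=S,T=T)
save([tile(S,"side",(355,425),[],35,390),tile(T,"top",(458,246),[],35,390)],2,"pics/d3.png")
E
```

```text
time: 26.55
tcp_pos: [0.5633, -0.2999, 0.1021]
eef_rot: [-3.137, -0.127, 0.005]
contact_force: [0.6, 0.0, -1.0]
gripper_width: 0.889
time: 26.95
tcp_pos: [0.5646, -0.3008, 0.1046]
eef_rot: [3.139, 0.127, 0.001]
contact_force: [0.4, -0.7, -0.1]
gripper_width: 0.63
```

View pics/d3.png

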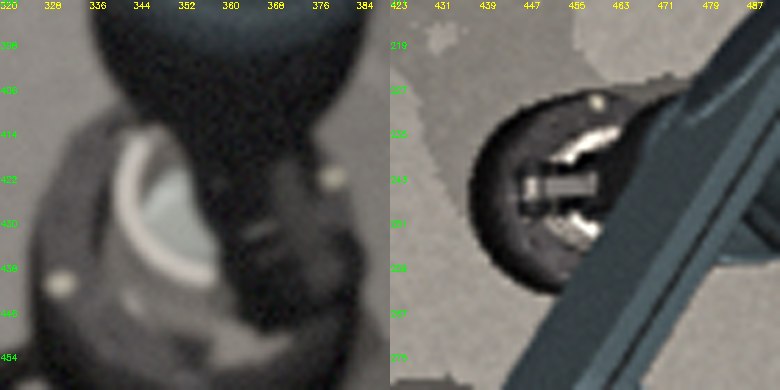

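```bash
python3 -m pendant '[[0,0,0,0,0,-0.016],[0,0,0,0,0,-0.032],[0,0,0,0,0,-0.048],[0,0,0,0,0,-0.064],[0,0,-0.0005,0,0,-0.08],[0,0,-0.001,0,0,-0.096],[0,0,-0.0015,0,0,-0.112],[0,0,-0.002,0,0,-0.128]]'
python3 - <<'E'
from h import *
S=camera("side");T=camera("top");np.savez("im4.npz",S=S,T=T)
save([tile(S,"side",(355,425),[],35,390),tile(T,"top",(458,246),[],35,390)],2,"pics/d4.png")
E
```

```text
time: 27.85
tcp_pos: [0.5644, -0.3007, 0.1024]
eef_rot: [2.936, -1.117, 0.0]
contact_force: [0.7, 0.3, 0.9]
gripper_width: 0.639
```

View pics/d4.png

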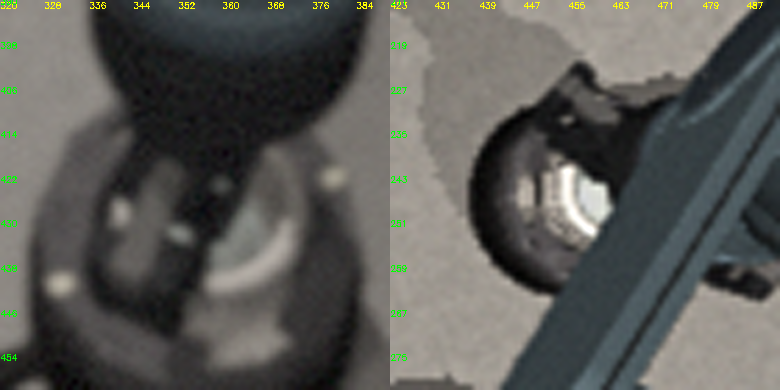

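```bash
python3 -m pendant '[[0,0,-0.0005,0,0,-0.016],[0,0,-0.001,0,0,-0.032],[0,0,-0.0015,0,0,-0.048],[0,0,-0.002,0,0,-0.064],[0,0,-0.0025,0,0,-0.08],[0,0,-0.003,0,0,-0.096],[0,0,-0.003,0,0,-0.112],[0,0,-0.003,0,0,-0.125]]'
python3 - <<'E'
from h import *
from scipy.spatial.transform import Rotation as Ro
s=r.read_state();y=Ro.from_rotvec(s["eef_rot"]).as_matrix()[:,1];print(s["time"],s["tcp_pos"],np.degrees(np.arctan2(y[1],y[0])),s["ft_torque"].round(2),s["qpos"].round(2))
S=camera("side");T=camera("top");np.savez("im4.npz",S=S,T=T)
save([tile(S,"side",(355,425),[],35,390),tile(T,"top",(458,246),[],35,390)],2,"pics/d5.png")
E
```

```text
time: 28.75
tcp_pos: [0.5649, -0.3019, 0.1]
eef_rot: [2.29, -2.148, 0.005]
contact_force: [-0.8, 0.6, 2.4]
gripper_width: 0.627
28.75 [ 0.56494439 -0.30194328  0.09995885] -176.3283733525313 [0.16 0.08 1.22] [-0.66  0.55  1.49 -0.    1.1   2.41]
```

View pics/d5.png

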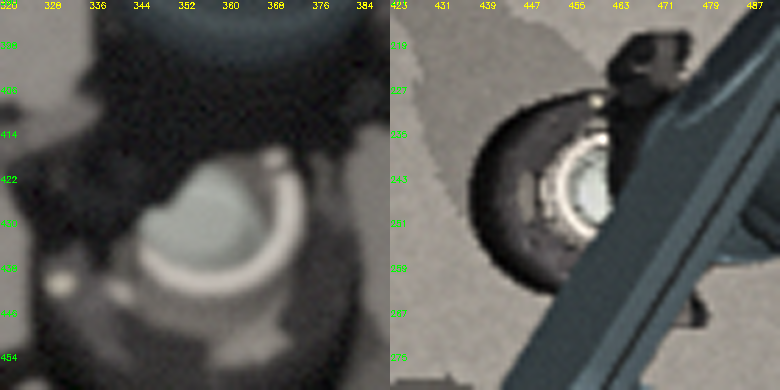

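```bash
python3 -m pendant '[[0,0,0,0,0,0],[0,0,0,0,0,0],[0,0,0.005,0,0,0],[0,0,0.05,0,0,0],[0,0,0.1,0,0,0],[-0.035,0.035,0.13,0,0,0],[-0.07,0.07,0.13,0,0,0],[-0.1,0.1,0.13,0,0,0]]' 76
python3 - <<'E'
from h import *
S=camera("side");T=camera("top");np.savez("im5.npz",S=S,T=T)
cv2.imwrite("pics/top5.png",T[:,:,::-1])
c=(.565,-.3005);cv=[(place(circ(.028,.092),*c),(255,0,0))]
save([tile(S,"side",(355,425),[],35,390),tile(T,"top",(458,246),[],35,390)],2,"pics/d6.png")
E
```

```text
time: 29.65
tcp_pos: [0.4637, -0.1999, 0.2309]
eef_rot: [-2.289, 2.15, -0.004]
contact_force: [0.4, 0.9, 0.5]
gripper_width: 0.89
```

View pics/d6.png

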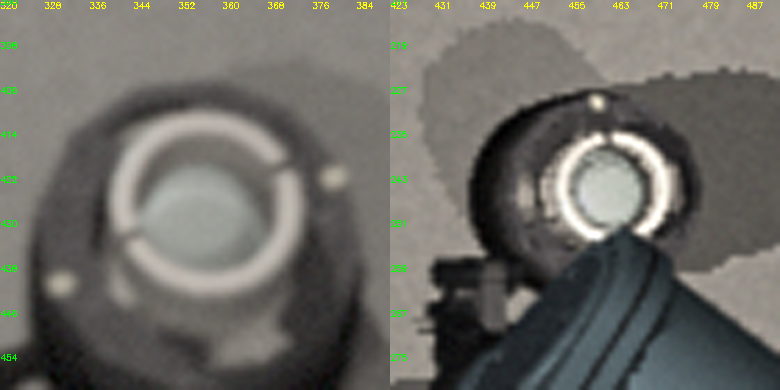

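View pics/top5.png

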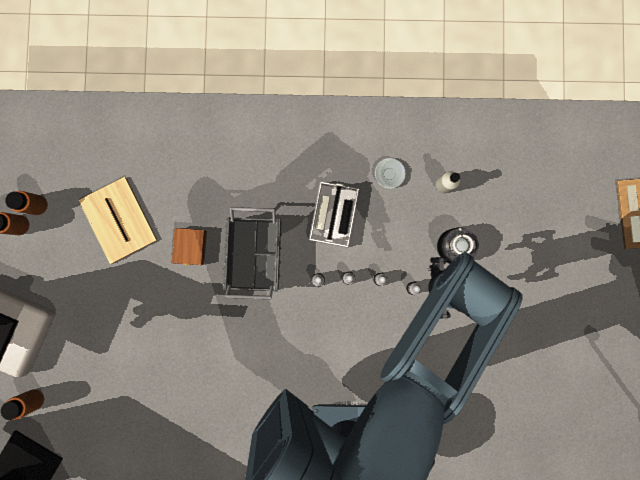

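Run:
```python
from h import *
a=atz("side",(370.3,419.1),.092);b=atz("side",(342.8,431.7),.092);print(a,b,np.degrees(np.arctan2(*(a-b)[[1,0]])),(a+b)/2)
d=np.load("im5.npz")
for z in(.092,.097):print(z,[fitc(d["S"],"side",R,z,(.565,-.3),s)[0].round(4) for R,s in((.028,1),(.022,-1))],[fitc(d["T"],"top",.028,z,(.565,-.3),1)[0].round(4)])
for n in("top","side"):
  for l in("objective0","slide_box","crate","tray"):
    camera(n) if l=="objective0" else 0
    print(n,l,[(round(x["p"],2),np.round(x["location"],1).tolist()) for x in outline_of(n,l)[:5]])
```

```text
[ 0.59099125 -0.2954348   0.092     ] [ 0.54045177 -0.30266034  0.092     ] 8.136335312678401 [ 0.56572151 -0.29904757  0.092     ]
0.092 [array([ 0.5654, -0.3003]), array([ 0.565 , -0.2993])] [array([ 0.5688, -0.2995])]
0.097 [array([ 0.5644, -0.3023]), array([ 0.564 , -0.3014])] [array([ 0.5685, -0.2982])]
top objective0 [(0.75, [251.3, 296.5]), (0.72, [348.3, 278.5]), (0.6, [413.7, 287.9]), (0.48, [316.8, 281.0])]
top slide_box [(0.6, [188.6, 245.6]), (0.33, [452.3, 243.3]), (0.17, [463.5, 237.9])]
top crate [(0.71, [251.7, 252.5])]
top tray [(0.6, [335.2, 215.5])]
side objective0 [(0.91, [268.9, 354.4]), (0.84, [264.2, 401.0]), (0.5, [242.5, 284.8])]
side slide_box []
side crate [(0.57, [306.8, 211.6])]
side tray [(0.88, [340.7, 278.0])]
```

Run:
```python
from h import *
d=np.load("im5.npz");a=np.radians(np.arange(0,360,1.))
for n,k,c in(("side","S",(.5652,-.2998)),("top","T",(.5665,-.2995))):
    g=d[k].astype(np.float32).mean(2)
    f=fitc(d[k],n,.028,.092,c,1)[0]; f2=fitc(d[k],n,.022,.092,c,-1)[0]; print(n,f,f2)
    f=(f+f2)/2
    p=np.stack([f[0]+.025*np.cos(a),f[1]+.025*np.sin(a),0*a+.092],1)
    v=map_coordinates(g,proj(n,p).T[::-1],order=1)
    for lo,hi in((-20,35),(160,215)):
        i=np.arange(lo,hi)%360; w=np.clip(np.median(v[i])-v[i]-8,0,None); print(n,(w*np.arange(lo,hi)).sum()/w.sum(), w.max())
```

```text
side [ 0.56535018 -0.30032887] [ 0.5649553  -0.29932178]
side 8.950208592328305 53.164307
side 187.118610337321 43.62915
top [ 0.5688342  -0.29950752] [ 0.56731586 -0.30039701]
top 5.678589710596259 89.36159
top 190.57557319729727 28.217995
```

```bash
python3 -m pendant '[[0.1,-0.1,-0.03,0,0,0.01],[0.1,-0.1,-0.03,0,0,0.01],[0.1,-0.1,-0.03,0,0,0.01],[0.1,-0.1,-0.08,0,0,0.01],[0.1,-0.1,-0.13,0,0,0.01],[0.1,-0.1,-0.13,0,0,0.01],[0.1,-0.1,-0.13,0,0,0.01]]' 76
```

```text
time: 30.95
tcp_pos: [0.564, -0.3005, 0.0988]
eef_rot: [2.356, -2.078, -0.004]
contact_force: [0.5, 0.5, 0.2]
gripper_width: 0.891
```

```bash
python3 -m pendant '[[0,0,0,0,0,0],[0,0,0,0,0,0],[0,0,0,0,0,0],[0,0,0,0,0,0]]' 50 60
python3 -m pendant '[[0,0,-0.001,0,0,-0.01],[0,0,-0.001,0,0,-0.02],[0,0,-0.001,0,0,-0.03],[0,0,-0.001,0,0,-0.04],[0,0,-0.001,0,0,-0.05],[0,0,-0.001,0,0,-0.05]]'
python3 - <<'E'
from h import *
from scipy.spatial.transform import Rotation as Ro
s=r.read_state();y=Ro.from_rotvec(s["eef_rot"]).as_matrix()[:,1];print(s["time"],s["tcp_pos"],np.degrees(np.arctan2(y[1],y[0])),s["ft_torque"].round(2),s["qpos"].round(2))
E
```

```text
time: 31.35
tcp_pos: [0.5661, -0.3019, 0.1034]
eef_rot: [-2.356, 2.078, -0.011]
contact_force: [-0.2, -1.0, 8.4]
gripper_width: 0.615
time: 31.95
tcp_pos: [0.5646, -0.3079, 0.1036]
eef_rot: [1.996, -2.417, 0.021]
contact_force: [-7.0, -16.8, 8.9]
gripper_width: 0.612
31.95 [ 0.56460052 -0.30788206  0.10359833] 169.10573900522695 [-2.6   2.07  0.05] [-0.67  0.54  1.49 -0.01  1.1   2.67]
```

```bash
python3 -m pendant '[[0,0.002,0,0,0,0],[0,0.002,0,0,0,0],[0,0.002,0,0,0,0],[0,0.002,0.03,0,0,0],[0,0.002,0.08,0,0,0],[-0.035,0.035,0.12,0,0,0],[-0.085,0.07,0.13,0,0,0],[-0.135,0.1,0.13,0,0,0]]' 76 30
python3 - <<'E'
from h import *
S=camera("side");T=camera("top");np.savez("im5.npz",S=S,T=T)
save([tile(S,"side",(355,425),[],35,390),tile(T,"top",(458,246),[],35,390)],2,"pics/d7.png")
a=np.radians(np.arange(0,360,1.));d=dict(S=S,T=T)
for n,k,c in(("side","S",(.5652,-.2998)),("top","T",(.5665,-.2995))):
    g=d[k].astype(np.float32).mean(2)
    f=fitc(d[k],n,.028,.092,c,1)[0]; f2=fitc(d[k],n,.022,.092,c,-1)[0]; print(n,f,f2)
    f=(f+f2)/2
    p=np.stack([f[0]+.025*np.cos(a),f[1]+.025*np.sin(a),0*a+.092],1)
    v=map_coordinates(g,proj(n,p).T[::-1],order=1)
    for lo,hi in((-20,35),(160,215)):
        i=np.arange(lo,hi)%360; w=np.clip(np.median(v[i])-v[i]-8,0,None); print(n,(w*np.arange(lo,hi)).sum()/w.sum(), w.max())
E
```

```text
time: 32.75
tcp_pos: [0.4553, -0.2162, 0.2283]
eef_rot: [-2.002, 2.419, -0.007]
contact_force: [0.3, 0.3, -0.6]
gripper_width: 0.885
side [ 0.56611359 -0.29845712] [ 0.56588268 -0.29913875]
side 6.718858779120375 48.339127
side 189.5348816463514 51.0614
top [ 0.56608542 -0.29980311] [ 0.56747569 -0.30124331]
top 5.877756610282622 107.52525
top 190.54190745613025 82.73737
```

View pics/d7.png

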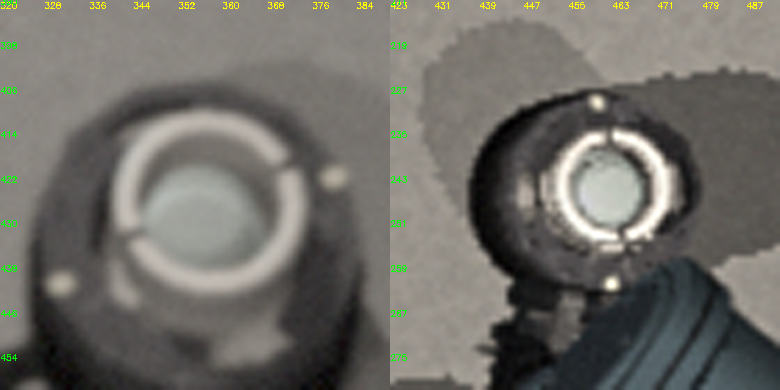

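Run:
```python
from h import *
d=np.load("im5.npz");S,T=d["S"],d["T"]
save([tile(S,"side",(262,340),[],75,600)],1,"pics/d8.png")
save([tile(T,"top",(365,270),[],60,600)],1,"pics/d9.png")
```

```text
(no output)
```

View pics/d8.png

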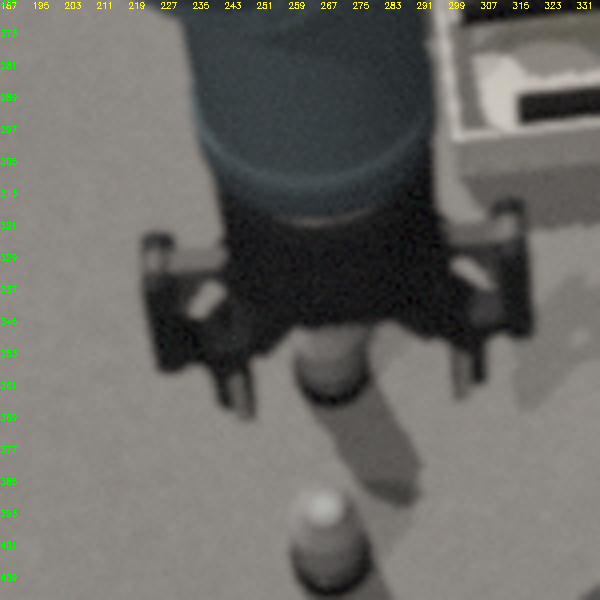

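View pics/d9.png

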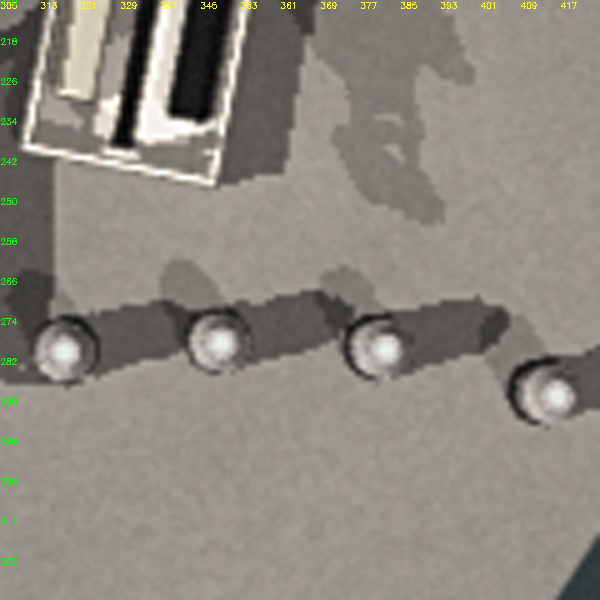

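Run:
```python
from h import *
d0=np.load("im0.npz");d=np.load("im5.npz")
nose=[(317.5,279.5),(348.5,277.9),(381.9,279.5),(415.9,288.9)]
for p in nose:
    e=atz("top",p,.058); 
    ft=fitc(d["T"],"top",.019,.007,e[:2],-1,rng=.008)
    fs=fitc(d0["S"],"side",.019,.0,e[:2],-1,rng=.008)
    print(e.round(4),"collar top",ft[0].round(4),"side0",fs[0].round(4),proj("side",[e])[0].round(1))
S=d0["S"]
save([tile(S,"side",(262,340),[(np.array([atz("top",p,0.0)*0+[*atz("top",p,.058)[:2],z] for z in(0,.058)]),(255,0,0)) for p in nose],75,600)],1,"pics/d10.png")
print(tri((246.5,271.5),nose[0]))
```

```text
[0.4623 0.0923 0.058 ] collar top [0.4606 0.0896] side0 [0.4591 0.0957] [246.3 273. ]
[0.4685 0.0062 0.058 ] collar top [0.4688 0.0093] side0 [0.4668 0.0092] [258.6 305. ]
[ 0.466  -0.0866  0.058 ] collar top [ 0.4664 -0.0843] side0 [ 0.4654 -0.0826] [268.6 344.2]
[ 0.442  -0.1812  0.058 ] collar top [ 0.4434 -0.1787] side0 [ 0.4413 -0.1781] [268.2 391.8]
(array([0.46288078, 0.09218198, 0.06312004]), np.float64(0.0008578525724859752))
```

View pics/d10.png

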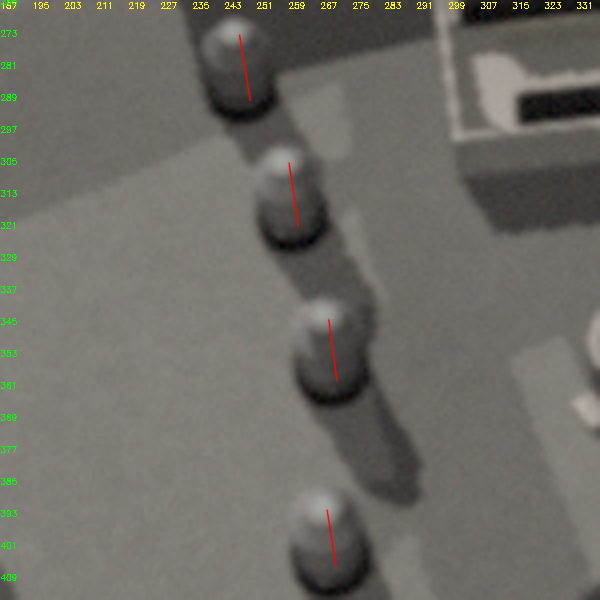

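Run:
```python
from h import *
d=np.load("im5.npz");S,T=d["S"],d["T"]
save([tile(T,"top",(250,252),[],60,600)],1,"pics/e1.png")
save([tile(S,"side",(258,205),[],62,600)],1,"pics/e2.png")
```

```text
(no output)
```

View pics/e1.png

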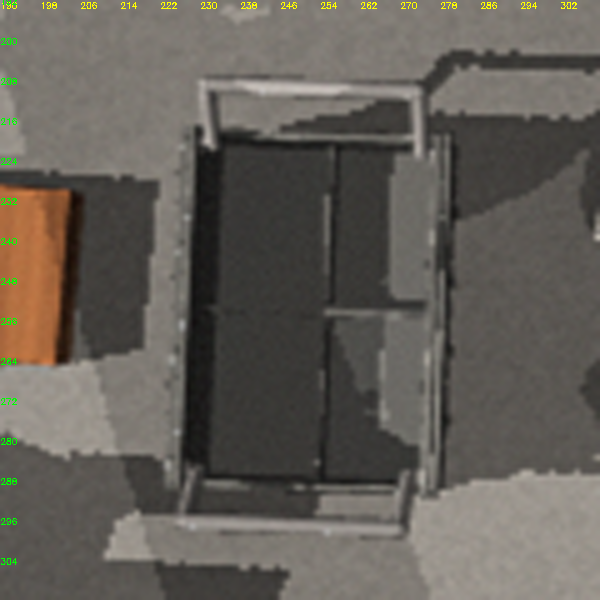

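View pics/e2.png

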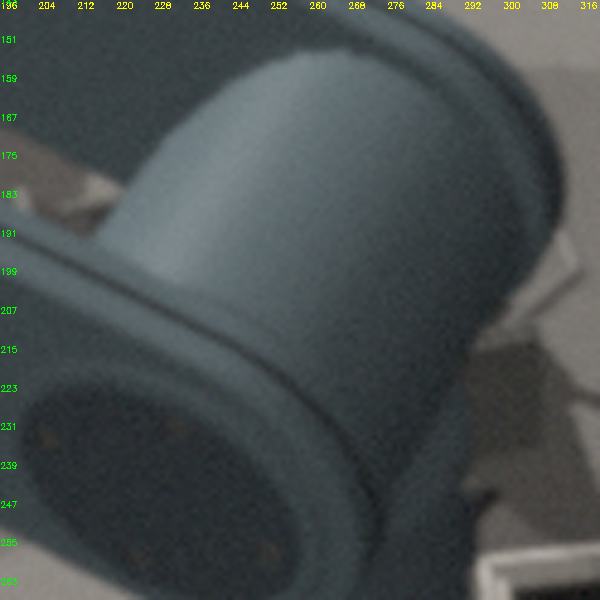

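```bash
cat > crate.py <<'E'
from h import *
def crate_lines():
    L=[]
    o=lambda x,y,z:[(-x,-y,z),(x,-y,z),(x,y,z),(-x,y,z),(-x,-y,z)]
    for s in(1,-1):
        L.append([(-.1,s*.07,.084),(.1,s*.07,.084),(.1,s*.065,.084),(-.1,s*.065,.084)])
        L.append([(s*.09,-.058,.074),(s*.1228,-.058,.097),(s*.1228,.058,.097),(s*.09,.058,.074)])
        L.append([(s*.1,-.065,.064),(s*.1,.065,.064)])
    L.append([(0,-.065,.03),(0,.065,.03)]);L.append([(-.095,0,.03),(.095,0,.03)])
    return [np.array(l) for l in L]
E
python3 - <<'E'
from crate import *
d=np.load("im5.npz");d0=np.load("im0.npz");S,T=d0["S"],d["T"]
P3=np.array([(.1228,.058,.097),(.1228,-.058,.097),(-.1228,.058,.097),(-.1228,-.058,.097),(.1,.0675,.084),(-.1,.0675,.084),(.1,-.0675,.084),(-.1,-.0675,.084)])
px=np.array([(205,88),(422,95),(188,522),(403,527),(191,130),(175,487),(443,137),(428,493)])/5-.5+[190,192]
f=lambda q:np.sum((proj("top",place(P3,*q))-px)**2)
m=minimize(f,[.53,.27,.0],method="Nelder-Mead",options=dict(maxiter=2000,xatol=1e-6,fatol=1e-6));print(m.x,np.degrees(m.x[2]),m.fun)
print((proj("top",place(P3,*m.x))-px).round(1).tolist())
cv=[(place(l,*m.x),(255,0,0)) for l in crate_lines()]
save([tile(T,"top",(250,252),cv,58,400),tile(S,"side",(258,205),cv,62,400)],2,"pics/e3.png")
E
```

```text
[ 0.53070849  0.27483961 -0.01084473] -0.6213573117338999 21.893054731503252
[[0.6, -1.6], [-0.3, -1.7], [0.1, 2.1], [0.0, 2.5], [0.5, -1.3], [0.6, 0.3], [-0.9, -1.2], [-0.6, 0.7]]
```

View pics/e3.png

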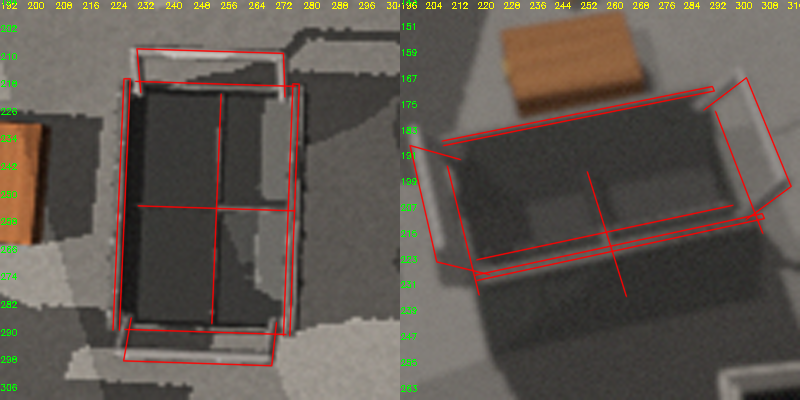

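```bash
python3 -m pendant '[[-0.01,0.04,-0.05,0,0,0.19],[-0.01,0.04,-0.05,0,0,0.19],[-0.01,0.04,-0.05,0,0,0.19],[-0.01,0.04,-0.05,0,0,0.19],[-0.01,0.04,-0.05,0,0,0.19],[-0.01,0.04,-0.05,0,0,0.19],[-0.01,0.04,-0.05,0,0,0.19],[-0.01,0.04,-0.05,0,0,0.19]]' 70
python3 -m pendant '[[0,0,0,0,0,0.19],[0,0,0,0,0,0.19],[0,0,0,0,0,0.19],[0,0,0,0,0,0.19],[0,0,0,0,0,0.19],[0,0,0,0,0,0.19],[0,0,0,0,0,0.19],[0,0,0,0,0,0.19]]'
cat > st.py <<'E'
from h import *
from scipy.spatial.transform import Rotation as Ro
s=r.read_state();y=Ro.from_rotvec(s["eef_rot"]).as_matrix()[:,1];print(round(float(s["time"]),2),s["tcp_pos"].round(4),"yaw",np.degrees(np.arctan2(y[1],y[0])).round(2),"q",s["qpos"].round(2))
E
python3 st.py
```

```text
time: 33.65
tcp_pos: [0.4456, -0.1767, 0.1762]
eef_rot: [-3.019, 0.867, -0.0]
contact_force: [0.3, -0.2, 0.2]
gripper_width: 0.821
time: 34.45
tcp_pos: [0.4456, -0.1767, 0.1762]
eef_rot: [-2.985, -0.98, -0.001]
contact_force: [-0.2, 0.3, -0.0]
gripper_width: 0.819
34.45 [ 0.4456 -0.1767  0.1762] yaw -53.65 q [-0.61  0.2   1.81  0.    1.13  0.33]
```

```bash
python3 -m pendant '[[-0.0015,-0.0015,-0.06,0,0,0.1474],[-0.0015,-0.0015,-0.06,0,0,0.1474],[-0.0015,-0.0015,-0.06,0,0,0.1474],[-0.0015,-0.0015,-0.06,0,0,0.1474],[-0.0015,-0.0015,-0.06,0,0,0.1474],[-0.0015,-0.0015,-0.10,0,0,0.1474],[-0.0015,-0.0015,-0.136,0,0,0.1474],[-0.0015,-0.0015,-0.136,0,0,0.1474]]' 70
python3 -m pendant '[[0,0,0,0,0,0],[0,0,0,0,0,0],[0,0,0,0,0,0],[0,0,0,0,0,0],[0,0,0,0,0,0]]' 20 40
```

```text
time: 35.25
tcp_pos: [0.4412, -0.1764, 0.0366]
eef_rot: [-2.234, -2.197, 0.002]
contact_force: [-0.8, 0.9, -0.0]
gripper_width: 0.818
time: 35.75
tcp_pos: [0.4447, -0.1792, 0.042]
eef_rot: [2.238, 2.2, 0.001]
contact_force: [-1.3, 1.3, 7.6]
gripper_width: 0.386
```

```bash
python3 -m pendant '[[0,0,0.05,0,0,0],[0,0.02,0.09,0,0,0],[0.02,0.06,0.12,0,0,0],[0.131,0.4205,0.12,0,0,0],[0.131,0.4205,0.12,0,0,0],[0.131,0.4205,0.12,0,0,0],[0.131,0.4205,0.12,0,0,0],[0.131,0.4205,0.12,0,0,0]]'
python3 st.py
```

```text
time: 36.55
tcp_pos: [0.5366, 0.1196, 0.1606]
eef_rot: [2.239, 2.201, 0.002]
contact_force: [-0.0, -0.9, -1.8]
gripper_width: 0.388
36.55 [0.5366 0.1196 0.1606] yaw -0.98 q [ 0.02  0.34  1.67 -0.    1.14  0.03]
```

```bash
python3 -m pendant '[[0.0374,0.1215,0,0,0,0],[0.0374,0.1215,0,0,0,0],[0.0374,0.1215,0,0,0,0],[0.0374,0.1215,0,0,0,0]]'
python3 st.py
python3 - <<'E'
from h import *
S=camera("side");T=camera("top")
save([tile(T,"top",(250,252),[],50,400),tile(S,"side",(258,205),[],50,400)],2,"pics/e4.png")
E
```

```text
time: 36.95
tcp_pos: [0.574, 0.243, 0.16]
eef_rot: [2.236, 2.207, 0.004]
contact_force: [0.1, -0.0, -2.0]
gripper_width: 0.381
36.95 [0.574 0.243 0.16 ] yaw -0.74 q [0.22 0.46 1.48 0.   1.2  0.23]
```

View pics/e4.png

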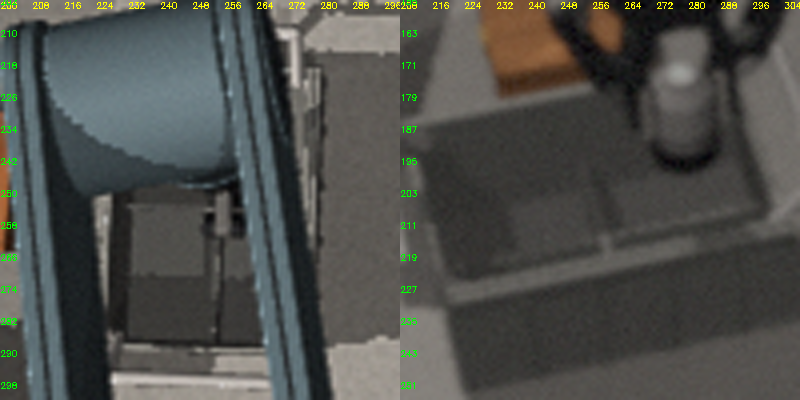

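```bash
python3 -m pendant '[[0,0,-0.05,0,0,0],[0,0,-0.10,0,0,0],[0,0,-0.112,0,0,0],[0,0,-0.114,0,0,0]]'
python3 -m pendant '[[0,0,0,0,0,0],[0,0,0,0,0,0],[0,0,0,0,0,0],[0,0,0.04,0,0,0],[0,0,0.09,0,0,0],[-0.03,-0.03,0.12,0,0,0]]' 50
python3 st.py
python3 - <<'E'
from h import *
S=camera("side");T=camera("top")
save([tile(T,"top",(250,252),[],50,400),tile(S,"side",(258,205),[],50,400)],2,"pics/e5.png")
E
```

```text
time: 37.45
tcp_pos: [0.5725, 0.2372, 0.0459]
eef_rot: [-2.241, -2.2, 0.004]
contact_force: [0.6, 0.1, -1.2]
gripper_width: 0.382
time: 38.05
tcp_pos: [0.5491, 0.212, 0.1689]
eef_rot: [2.235, 2.201, 0.014]
contact_force: [0.1, -1.5, 0.1]
gripper_width: 0.585
38.05 [0.5491 0.212  0.1689] yaw -0.88 q [0.18 0.39 1.57 0.   1.18 0.19]
```

View pics/e5.png

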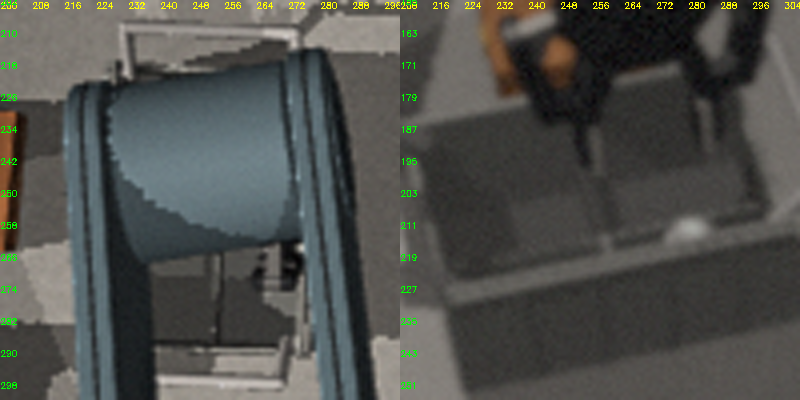

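```bash
python3 -m pendant '[[-0.08,-0.296,-0.03,0,0,0],[-0.08,-0.296,-0.03,0,0,0],[-0.08,-0.296,-0.03,0,0,0],[-0.08,-0.296,-0.03,0,0,0],[-0.08,-0.296,-0.03,0,0,0],[-0.08,-0.296,-0.03,0,0,0],[-0.08,-0.296,-0.03,0,0,0],[-0.08,-0.296,-0.03,0,0,0]]' 70
python3 st.py
python3 - <<'E'
from h import *
S=camera("side");T=camera("top");np.savez("im6.npz",S=S,T=T)
save([tile(T,"top",(365,270),[],60,400),tile(S,"side",(262,340),[],75,400)],2,"pics/e6.png")
E
```

```text
time: 38.95
tcp_pos: [0.4643, -0.0872, 0.1339]
eef_rot: [-2.244, -2.197, 0.0]
contact_force: [0.4, 0.4, 0.4]
gripper_width: 0.817
38.95 [ 0.4643 -0.0872  0.1339] yaw -1.21 q [-0.42  0.24  1.88  0.    1.02 -0.4 ]
```

View pics/e6.png

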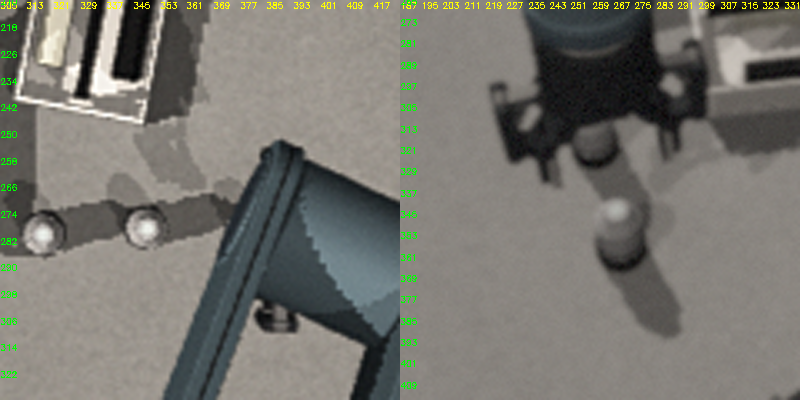

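```bash
python3 -m pendant '[[0.002,0.003,-0.05,0,0,0],[0.002,0.003,-0.094,0,0,0],[0.002,0.003,-0.094,0,0,0],[0.002,0.003,-0.094,0,0,0]]' 70
python3 -m pendant '[[0,0,0,0,0,0],[0,0,0,0,0,0],[0,0,0,0,0,0],[0,0,0,0,0,0],[0,0,0,0,0,0]]' 20 40
python3 -m pendant '[[0,0,0.05,0,0,0],[0,0.02,0.09,0,0,0],[0.01,0.06,0.12,0,0,0],[0.02,0.325,0.12,0,0,0],[0.02,0.325,0.12,0,0,0],[0.02,0.325,0.12,0,0,0],[0.02,0.325,0.12,0,0,0],[0.02,0.325,0.12,0,0,0]]'
python3 st.py
```

```text
time: 39.45
tcp_pos: [0.4666, -0.0813, 0.0403]
eef_rot: [-2.236, -2.204, 0.001]
contact_force: [0.3, -1.6, 0.9]
gripper_width: 0.822
time: 39.95
tcp_pos: [0.4678, -0.0831, 0.0425]
eef_rot: [2.238, 2.2, 0.003]
contact_force: [-0.5, 2.6, 7.8]
gripper_width: 0.382
time: 40.75
tcp_pos: [0.4859, 0.2282, 0.1617]
eef_rot: [2.24, 2.201, 0.003]
contact_force: [1.2, 0.1, -1.3]
gripper_width: 0.382
40.75 [0.4859 0.2282 0.1617] yaw -0.98 q [ 0.23  0.31  1.7  -0.    1.13  0.25]
```

```bash
python3 -m pendant '[[0,0.0145,0,0,0,0],[0,0.0145,-0.05,0,0,0],[0,0.0145,-0.10,0,0,0],[0,0.0145,-0.112,0,0,0],[0,0.0145,-0.115,0,0,0],[0,0.0145,-0.115,0,0,0]]'
python3 -m pendant '[[0,0,0,0,0,0],[0,0,0,0,0,0],[0,0,0,0,0,0],[0,0,0.04,0,0,0],[0,0,0.09,0,0,0],[0,-0.03,0.11,0,0,0],[0,-0.08,0.11,0,0,0],[0,-0.13,0.10,0,0,0]]' 50
python3 st.py
python3 - <<'E'
from h import *
S=camera("side");T=camera("top")
save([tile(T,"top",(250,252),[],50,400),tile(S,"side",(258,205),[],50,400)],2,"pics/e7.png")
E
```

```text
time: 41.35
tcp_pos: [0.4857, 0.2401, 0.0465]
eef_rot: [-2.24, -2.202, 0.001]
contact_force: [0.6, 0.3, -1.5]
gripper_width: 0.385
time: 42.15
tcp_pos: [0.4877, 0.1107, 0.1481]
eef_rot: [2.234, 2.202, 0.007]
contact_force: [1.2, -0.2, -0.5]
gripper_width: 0.582
42.15 [0.4877 0.1107 0.1481] yaw -0.83 q [-0.    0.27  1.8  -0.    1.06  0.01]
```

View pics/e7.png

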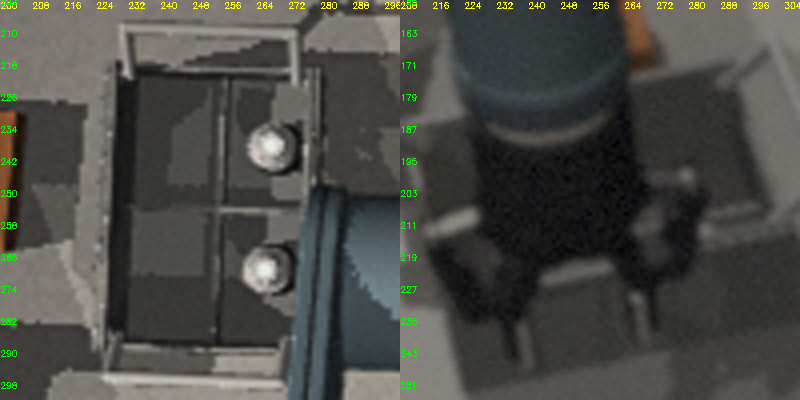

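```bash
python3 -m pendant '[[-0.0185,-0.102,0,0,0,0],[-0.0185,-0.102,0,0,0,0],[-0.0185,-0.102,0,0,0,0],[-0.0185,-0.102,-0.05,0,0,0],[-0.0185,-0.102,-0.10,0,0,0],[-0.0185,-0.102,-0.108,0,0,0],[-0.0185,-0.102,-0.108,0,0,0]]' 70
python3 -m pendant '[[0,0,0,0,0,0],[0,0,0,0,0,0],[0,0,0,0,0,0],[0,0,0,0,0,0],[0,0,0,0,0,0]]' 20 40
python3 -m pendant '[[0,0,0.05,0,0,0],[0,0,0.10,0,0,0],[0.02,0.03,0.12,0,0,0],[0.106,0.2975,0.12,0,0,0],[0.106,0.2975,0.12,0,0,0],[0.106,0.2975,0.12,0,0,0],[0.106,0.2975,0.12,0,0,0],[0.106,0.2975,0.12,0,0,0]]'
python3 st.py
```

```text
time: 42.95
tcp_pos: [0.4665, 0.0106, 0.0366]
eef_rot: [-2.237, -2.201, 0.003]
contact_force: [0.6, -0.4, 1.1]
gripper_width: 0.826
time: 43.45
tcp_pos: [0.4689, 0.0096, 0.0396]
eef_rot: [2.238, 2.201, 0.004]
contact_force: [-1.0, 0.9, 7.1]
gripper_width: 0.382
time: 44.25
tcp_pos: [0.5644, 0.2799, 0.1591]
eef_rot: [2.239, 2.202, 0.003]
contact_force: [0.3, -0.6, -1.2]
gripper_width: 0.385
44.25 [0.5644 0.2799 0.1591] yaw -0.96 q [ 0.28  0.47  1.46 -0.    1.21  0.3 ]
```

```bash
python3 -m pendant '[[0.01,0.0265,0,0,0,0],[0.01,0.0265,0,0,0,0],[0.01,0.0265,-0.05,0,0,0],[0.01,0.0265,-0.10,0,0,0],[0.01,0.0265,-0.112,0,0,0],[0.01,0.0265,-0.115,0,0,0],[0.01,0.0265,-0.115,0,0,0]]'
python3 -m pendant '[[0,0,0,0,0,0],[0,0,0,0,0,0],[0,0,0,0,0,0],[0,0,0.04,0,0,0],[0,0,0.09,0,0,0],[-0.03,-0.04,0.11,0,0,0],[-0.06,-0.08,0.11,0,0,0],[-0.09,-0.12,0.10,0,0,0]]' 50
python3 st.py
python3 - <<'E'
from h import *
S=camera("side");T=camera("top")
save([tile(T,"top",(280,252),[],60,400),tile(S,"side",(258,205),[],60,400)],2,"pics/e8.png")
E
```

```text
time: 44.95
tcp_pos: [0.5738, 0.3035, 0.044]
eef_rot: [2.241, 2.202, -0.001]
contact_force: [0.3, 0.8, -1.2]
gripper_width: 0.386
time: 45.75
tcp_pos: [0.4873, 0.1869, 0.1457]
eef_rot: [2.236, 2.201, 0.007]
contact_force: [0.4, -0.8, -0.0]
gripper_width: 0.584
45.75 [0.4873 0.1869 0.1457] yaw -0.91 q [ 0.15  0.31  1.76 -0.    1.08  0.17]
```

View pics/e8.png

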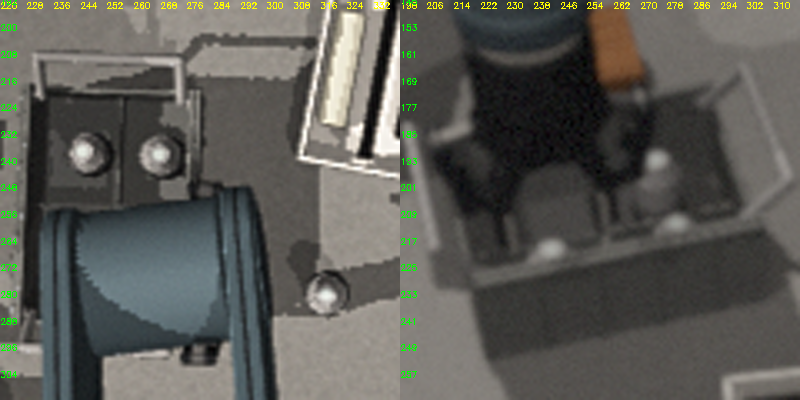

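```bash
python3 -m pendant '[[-0.0235,-0.0935,0,0,0,0],[-0.0235,-0.0935,0,0,0,0],[-0.0235,-0.0935,0,0,0,0],[-0.0235,-0.0935,-0.05,0,0,0],[-0.0235,-0.0935,-0.10,0,0,0],[-0.0235,-0.0935,-0.107,0,0,0],[-0.0235,-0.0935,-0.107,0,0,0]]' 70
python3 -m pendant '[[0,0,0,0,0,0],[0,0,0,0,0,0],[0,0,0,0,0,0],[0,0,0,0,0,0],[0,0,0,0,0,0]]' 20 40
python3 -m pendant '[[0,0,0.05,0,0,0],[0,0,0.10,0,0,0],[0.01,0.03,0.12,0,0,0],[0.024,0.2145,0.12,0,0,0],[0.024,0.2145,0.12,0,0,0],[0.024,0.2145,0.12,0,0,0],[0.024,0.2145,0.12,0,0,0],[0.024,0.2145,0.12,0,0,0]]'
python3 st.py
```

```text
time: 46.55
tcp_pos: [0.4624, 0.0945, 0.0356]
eef_rot: [-2.238, -2.201, 0.004]
contact_force: [-0.3, -0.2, 1.1]
gripper_width: 0.82
time: 47.05
tcp_pos: [0.4645, 0.0944, 0.0384]
eef_rot: [2.238, 2.201, 0.004]
contact_force: [-1.8, 0.9, 7.4]
gripper_width: 0.384
time: 47.85
tcp_pos: [0.4872, 0.3132, 0.1577]
eef_rot: [2.235, 2.208, 0.007]
contact_force: [0.2, -1.1, -0.8]
gripper_width: 0.382
47.85 [0.4872 0.3132 0.1577] yaw -0.7 q [0.38 0.39 1.6  0.   1.15 0.39]
```

```bash
python3 -m pendant '[[0,0,0,0,0,0],[0,-0.001,-0.05,0,0,0],[0,-0.001,-0.10,0,0,0],[0,-0.001,-0.112,0,0,0],[0,-0.001,-0.1145,0,0,0],[0,-0.001,-0.1145,0,0,0]]'
python3 -m pendant '[[0,0,0,0,0,0],[0,0,0,0,0,0],[0,0,0,0,0,0],[0,0,0.04,0,0,0],[0,0,0.09,0,0,0],[-0.03,-0.03,0.13,0,0,0],[-0.08,-0.06,0.13,0,0,0],[-0.13,-0.09,0.13,0,0,0]]' 50
python3 st.py
python3 - <<'E'
from h import *
S=camera("side");T=camera("top");np.savez("im7.npz",S=S,T=T)
save([tile(T,"top",(250,252),[],50,400),tile(S,"side",(258,205),[],60,400)],2,"pics/e9.png")
E
```

```text
time: 48.45
tcp_pos: [0.4872, 0.3063, 0.0428]
eef_rot: [-2.242, -2.201, 0.001]
contact_force: [-0.3, 0.3, -0.7]
gripper_width: 0.385
time: 49.25
tcp_pos: [0.3768, 0.2289, 0.1731]
eef_rot: [2.238, 2.201, 0.006]
contact_force: [0.1, -0.0, 0.9]
gripper_width: 0.589
49.25 [0.3768 0.2289 0.1731] yaw -0.96 q [ 0.29  0.14  1.9  -0.    1.1   0.31]
```

View pics/e9.png

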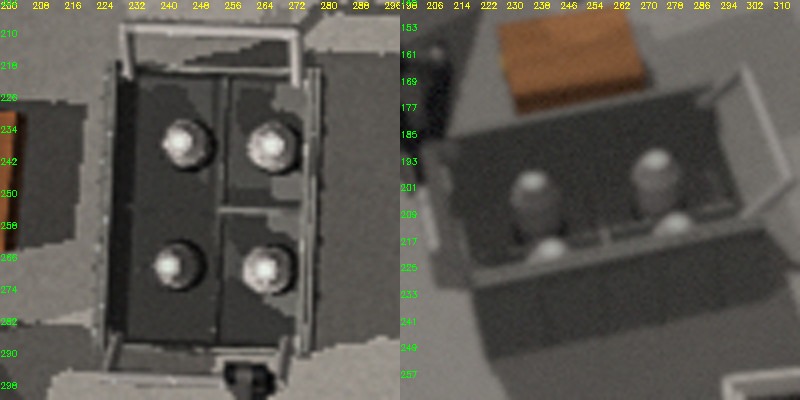

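```bash
python3 -m pendant '[[-0.005,0.046,0,0,0,0],[-0.005,0.046,0,0,0,0],[-0.005,0.046,-0.04,0,0,0],[-0.005,0.046,-0.066,0,0,0],[-0.005,0.046,-0.066,0,0,0]]' 0
python3 st.py
python3 - <<'E'
from h import *
S=camera("side");T=camera("top")
save([tile(T,"top",(250,272),[],50,400),tile(S,"side",(238,205),[],60,400)],2,"pics/e10.png")
E
```

```text
time: 49.85
tcp_pos: [0.3694, 0.2744, 0.1026]
eef_rot: [-2.238, -2.201, 0.01]
contact_force: [-0.5, -0.3, -0.3]
gripper_width: -0.002
49.85 [0.3694 0.2744 0.1026] yaw -0.94 q [ 0.4   0.27  1.94 -0.    0.94  0.41]
```

View pics/e10.png

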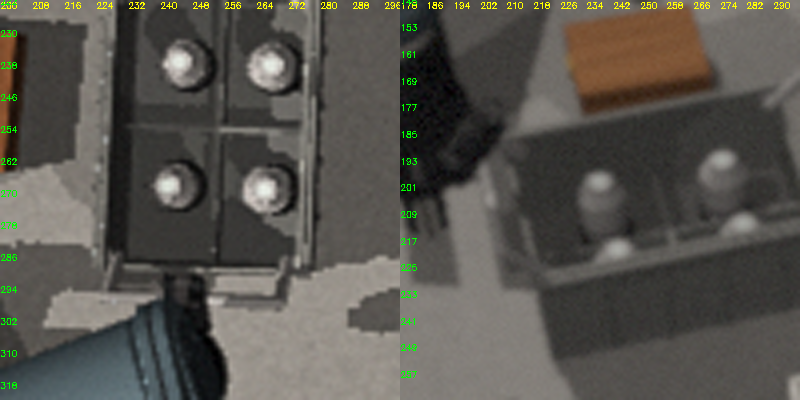

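```bash
python3 -m pendant '[[0.012,0,0.005,0,0,0],[0.026,0,0.005,0,0,0],[0.04,0,0.005,0,0,0],[0.052,0,0.005,0,0,0],[0.064,0,0.005,0,0,0],[0.076,0,0.005,0,0,0],[0.082,0,0.005,0,0,0],[0.082,0,0.005,0,0,0]]' 0
python3 - <<'E'
from h import *
S=camera("side");T=camera("top")
save([tile(T,"top",(250,272),[],50,400),tile(S,"side",(238,205),[],60,400)],2,"pics/e11.png")
E
```

```text
time: 50.75
tcp_pos: [0.452, 0.2747, 0.1085]
eef_rot: [-2.238, -2.199, 0.009]
contact_force: [-7.5, 0.3, -4.4]
gripper_width: -0.0
```

View pics/e11.png

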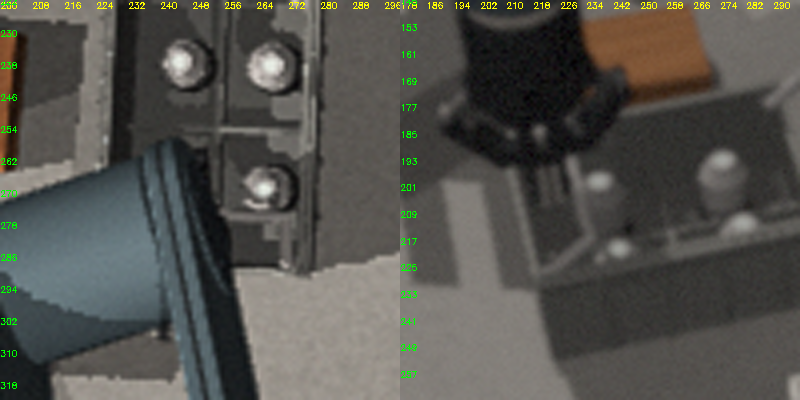

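```bash
python3 -m pendant '[[-0.003,0,0.01,0,0,0],[-0.003,0,0.03,0,0,0],[0.025,0,0.032,0,0,0],[0.025,0,0.032,0,0,0],[0.025,0,0.01,0,0,0],[0.025,0,0,0,0,0],[0.025,0,-0.004,0,0,0],[0.025,0,-0.007,0,0,0]]' 0
```

```text
time: 51.65
tcp_pos: [0.4863, 0.2761, 0.107]
eef_rot: [2.234, 2.196, 0.022]
contact_force: [12.3, -2.5, 6.4]
gripper_width: -0.003
```

```bash
python3 -m pendant '[[0,0,-0.002,0,0,0],[0,0,-0.003,0,0,0],[0,0,-0.003,0,0,0]]' 0
python3 - <<'E'
from h import *
S=camera("side");T=camera("top")
save([tile(T,"top",(250,272),[],50,400),tile(S,"side",(238,205),[],60,400)],2,"pics/e12.png")
E
```

```text
time: 51.95
tcp_pos: [0.487, 0.2761, 0.1044]
eef_rot: [2.233, 2.195, 0.024]
contact_force: [14.4, -1.7, 3.6]
gripper_width: -0.004
```

View pics/e12.png

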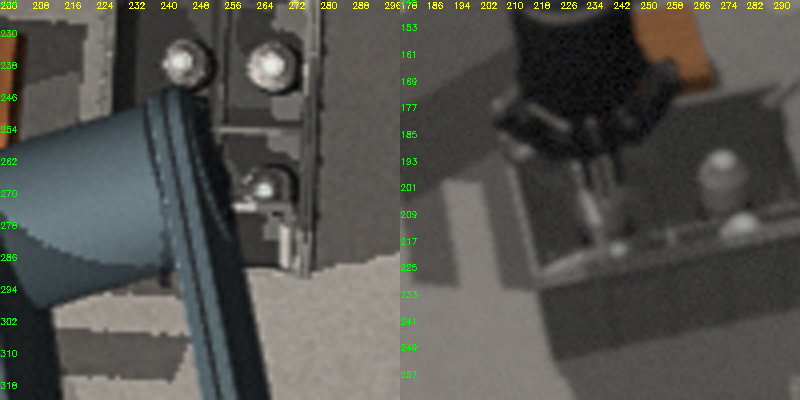

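```bash
python3 -m pendant '[[0.002,0,0.015,0,0,0],[0,0,0.035,0,0,0],[-0.014,0,0.035,0,0,0],[-0.014,0,0.035,0,0,0]]' 0
python3 st.py
python3 - <<'E'
from h import *
S=camera("side");T=camera("top")
save([tile(T,"top",(250,272),[],50,400),tile(S,"side",(238,205),[],60,400)],2,"pics/e13.png")
E
```

```text
time: 52.45
tcp_pos: [0.4628, 0.2754, 0.1354]
eef_rot: [-2.239, -2.203, 0.001]
contact_force: [-0.8, -0.3, 0.2]
gripper_width: -0.002
52.45 [0.4628 0.2754 0.1354] yaw -0.94 q [0.33 0.35 1.72 0.   1.07 0.35]
```

View pics/e13.png

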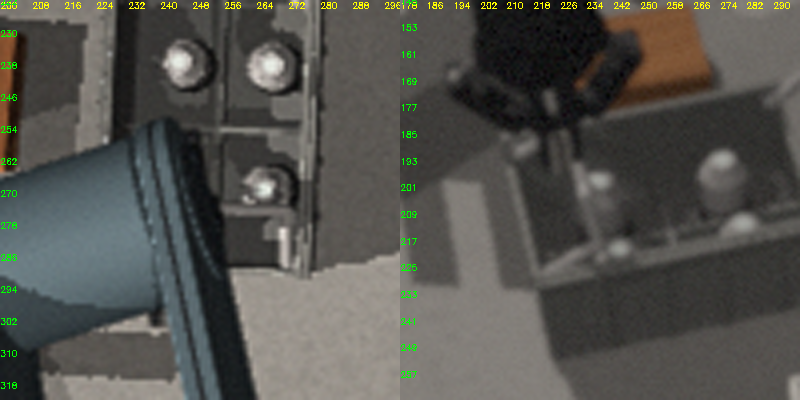

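Run:
```python
from h import *
for z in(.074,.085,.095,.1): print(z,atz("top",(262.5,274.3),z).round(4), atz("side",(237,215.5),z).round(4))
```

```text
0.074 [0.4739 0.2437 0.074 ] [0.4763 0.2443 0.074 ]
0.085 [0.4741 0.2422 0.085 ] [0.4754 0.2337 0.085 ]
0.095 [0.4743 0.241  0.095 ] [0.4745 0.2241 0.095 ]
0.1 [0.4744 0.2403 0.1   ] [0.4741 0.2193 0.1   ]
```

```bash
python3 -m pendant '[[0.0135,0,0,0,0,0],[0.0135,0,0,0,0,0],[0.0135,0,-0.012,0,0,0],[0.0135,0,-0.02,0,0,0],[0.0145,0,-0.026,0,0,0],[0.0155,0,-0.031,0,0,0],[0.0165,0,-0.035,0,0,0],[0.0165,0,-0.035,0,0,0]]' 0
python3 - <<'E'
from h import *
S=camera("side");T=camera("top")
save([tile(T,"top",(250,272),[],50,400),tile(S,"side",(238,205),[],60,400)],2,"pics/e14.png")
E
```

```text
time: 53.35
tcp_pos: [0.4808, 0.2753, 0.1004]
eef_rot: [-2.24, -2.202, 0.001]
contact_force: [0.0, -0.5, 3.1]
gripper_width: -0.001
```

View pics/e14.png

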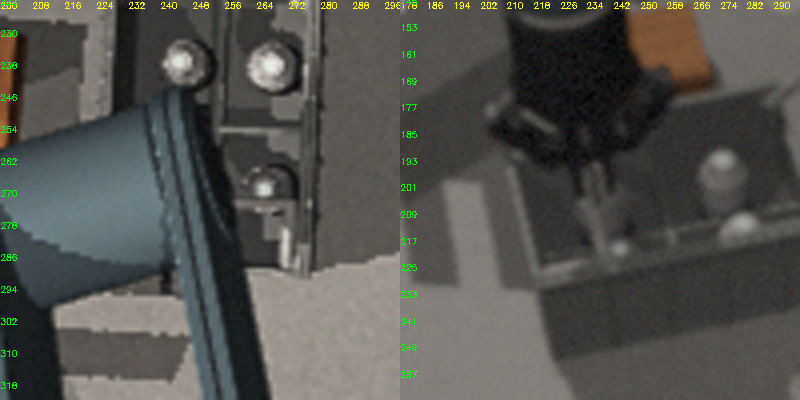

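Now down at the stop perhaps; press a little more to feel the stop.

```bash
python3 -m pendant '[[0,0,-0.002,0,0,0],[0,0,-0.003,0,0,0]]' 0
python3 -m pendant '[[0,0,-0.002,0,0,0],[0,0,-0.003,0,0,0]]' 0
```

```text
time: 53.65
tcp_pos: [0.481, 0.2754, 0.0997]
eef_rot: [2.239, 2.203, 0.001]
contact_force: [-7.5, -4.6, 29.1]
gripper_width: 0.001
time: 53.85
tcp_pos: [0.4811, 0.2755, 0.0993]
eef_rot: [2.239, 2.203, 0.002]
contact_force: [-14.9, -6.1, 48.2]
gripper_width: 0.0
```

```bash
python3 -m pendant '[[0,0,0.03,0,0,0],[0,0,0.06,0,0,0],[0.215,-0.001,0.06,0,0,0],[0.215,-0.001,0.06,0,0,0],[0.215,-0.001,0.06,0,0,0],[0.215,-0.001,0.06,0,0,0],[0.215,-0.001,0.06,0,0,0],[0.215,-0.001,0.06,0,0,0]]' 0
python3 st.py
python3 - <<'E'
from h import *
S=camera("side");T=camera("top")
save([tile(T,"top",(250,242),[],50,400),tile(S,"side",(258,205),[],60,400)],2,"pics/e15.png")
E
```

```text
time: 54.65
tcp_pos: [0.6976, 0.2735, 0.152]
eef_rot: [-2.241, -2.2, 0.002]
contact_force: [-1.1, -0.5, -0.2]
gripper_width: -0.003
54.65 [0.6976 0.2735 0.152 ] yaw -1.06 q [0.23 0.69 1.1  0.   1.35 0.24]
```

View pics/e15.png

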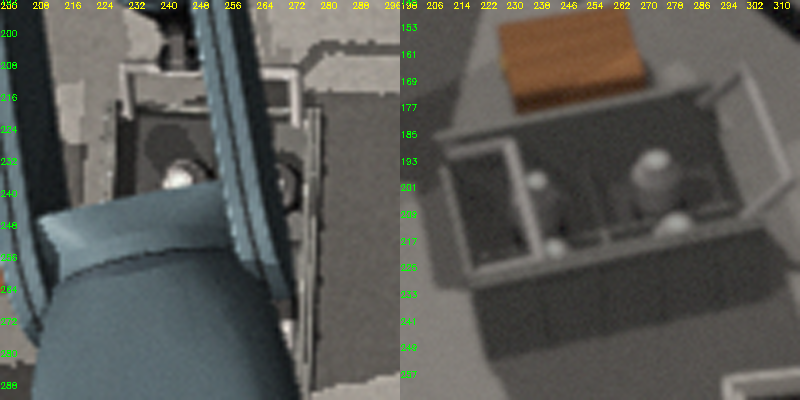

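```bash
python3 -m pendant '[[0,0,-0.03,0,0,0],[0,0,-0.046,0,0,0],[-0.02,0,-0.046,0,0,0],[-0.036,0,-0.046,0,0,0],[-0.052,0,-0.046,0,0,0],[-0.066,0,-0.046,0,0,0],[-0.08,0,-0.046,0,0,0],[-0.09,0,-0.046,0,0,0]]' 0
python3 -m pendant '[[-0.002,0,0,0,0,0],[-0.002,0,0,0,0,0]]' 0
python3 st.py
python3 - <<'E'
from h import *
S=camera("side");T=camera("top")
save([tile(T,"top",(250,242),[],50,400),tile(S,"side",(258,205),[],60,400)],2,"pics/e16.png")
E
```

```text
time: 55.55
tcp_pos: [0.6059, 0.2746, 0.1087]
eef_rot: [2.238, 2.202, 0.004]
contact_force: [12.4, -0.6, -9.8]
gripper_width: 0.003
time: 55.75
tcp_pos: [0.6045, 0.2746, 0.1082]
eef_rot: [2.238, 2.202, 0.004]
contact_force: [7.4, 0.1, -4.4]
gripper_width: 0.001
55.75 [0.6045 0.2746 0.1082] yaw -0.94 q [ 0.26  0.57  1.42 -0.    1.14  0.28]
```

View pics/e16.png

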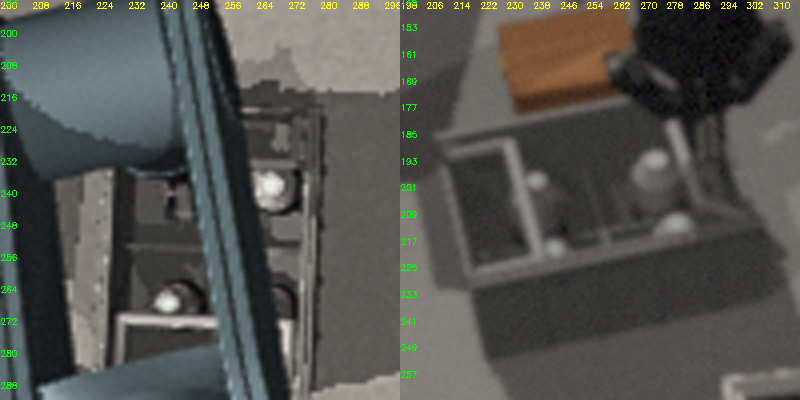

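Run:
```python
from h import *
for z in(.074,.085,.095,.105): print(z,atz("side",(288.5,206),z).round(4),atz("side",(280,183.5),z).round(4))
for z in(.074,.085,.095,.105): print(z,atz("top",(272,232),z).round(4))
```

```text
0.074 [0.5935 0.2387 0.074 ] [0.5936 0.3154 0.074 ]
0.085 [0.5912 0.2281 0.085 ] [0.5913 0.3039 0.085 ]
0.095 [0.5891 0.2186 0.095 ] [0.5892 0.2936 0.095 ]
0.105 [0.5869 0.209  0.105 ] [0.587  0.2832 0.105 ]
0.074 [0.591  0.2207 0.074 ]
0.085 [0.5903 0.2194 0.085 ]
0.095 [0.5896 0.2183 0.095 ]
0.105 [0.589  0.2172 0.105 ]
```

```bash
python3 -m pendant '[[0.003,0,0.012,0,0,0],[0.003,0,0.03,0,0,0],[-0.0165,0,0.032,0,0,0],[-0.0165,0,0.032,0,0,0],[-0.0165,0,0.015,0,0,0],[-0.0185,0,0.006,0,0,0],[-0.0205,0,-0.001,0,0,0],[-0.0215,0,-0.006,0,0,0]]' 0
python3 -m pendant '[[0,0,-0.002,0,0,0],[0,0,-0.003,0,0,0]]' 0
```

```text
time: 56.65
tcp_pos: [0.5819, 0.2744, 0.1014]
eef_rot: [-2.239, -2.202, 0.002]
contact_force: [-1.6, 0.3, 2.0]
gripper_width: -0.002
time: 56.85
tcp_pos: [0.582, 0.2744, 0.1002]
eef_rot: [-2.24, -2.202, 0.002]
contact_force: [-7.9, -1.1, 13.3]
gripper_width: -0.002
```

Stop felt at 0.100, as on the near side. One more small push, then retreat toward the tray and look.

```bash
python3 -m pendant '[[0,0,-0.002,0,0,0],[0,0,-0.002,0,0,0],[0,0,0.03,0,0,0],[0,0,0.08,0,0,0],[-0.05,-0.03,0.13,0,0,0],[-0.10,-0.06,0.16,0,0,0],[-0.15,-0.09,0.16,0,0,0],[-0.20,-0.12,0.16,0,0,0]]' 60
python3 st.py
python3 - <<'E'
from h import *
S=camera("side");T=camera("top");np.savez("im8.npz",S=S,T=T)
save([tile(T,"top",(250,252),[],50,400),tile(S,"side",(258,205),[],60,400)],2,"pics/e17.png")
save([tile(T,"top",(335,212),[],45,400),tile(S,"side",(338,278),[],50,400)],2,"pics/e18.png")
E
```

```text
time: 57.65
tcp_pos: [0.4285, 0.1814, 0.2552]
eef_rot: [2.238, 2.201, 0.004]
contact_force: [0.4, -0.2, 0.7]
gripper_width: 0.703
57.65 [0.4285 0.1814 0.2552] yaw -0.95 q [ 0.16  0.1   1.73 -0.    1.31  0.18]
```

View pics/e17.png

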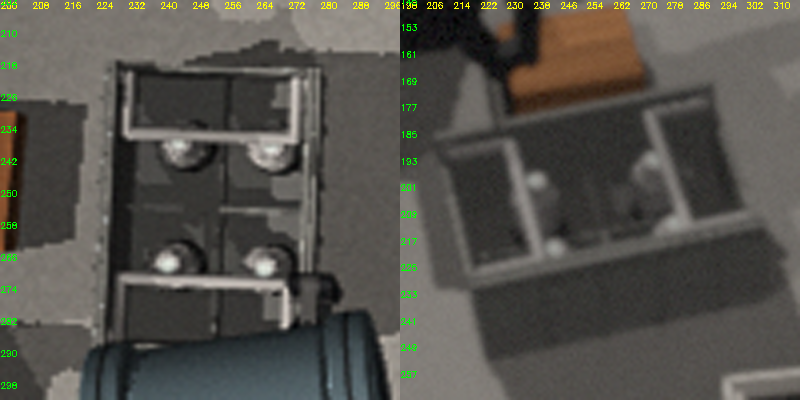

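View pics/e18.png

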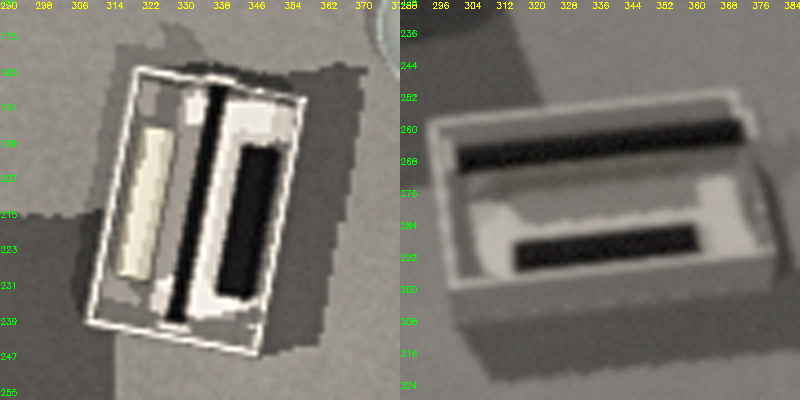

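Run:
```python
from h import *
d=np.load("im8.npz");T,S=d["T"],d["S"]
c3=np.array([(.085,.056,.034),(.085,-.056,.034),(-.085,-.056,.034),(-.085,.056,.034),(.077,0,.074),(-.077,0,.074)])
px=np.array([(140,69),(305,98),(258,352),(90,321),(215,85),(178,320)])/4.444-.5+[290,167]
sx=np.array([(738,92),(775,252),(452,287),(430,122)])  # guess rim corners side
f=lambda q:np.sum((proj("top",place(c3,*q))-px)**2)
m=minimize(f,[.62,.04,-.15],method="Nelder-Mead",options=dict(maxiter=3000,xatol=1e-6,fatol=1e-6));print(m.x,np.degrees(m.x[2]),m.fun);print((proj("top",place(c3,*m.x))-px).round(1).tolist())
rim=c3[[0,1,2,3,0]];bar=np.array([(.077,.006,.074),(.077,-.006,.074),(-.077,-.006,.074),(-.077,.006,.074),(.077,.006,.074)])
cv=[(place(rim,*m.x),(255,0,0)),(place(bar,*m.x),(255,255,0)),(place(rim*[1,1,0],*m.x),(0,255,0))]
save([tile(T,"top",(335,212),cv,45,400),tile(S,"side",(338,278),cv,50,400)],2,"pics/e19.png")
print(tri(((303+373.5)/2,264),((337.9+329.6)/2,212)))
```

```text
[ 0.64983688  0.04996667 -0.15908453] -9.114872257243544 6.7396298207464955
[[-1.1, -1.0], [0.3, -0.6], [0.4, 0.7], [-0.5, 0.7], [1.2, -0.7], [-0.4, 0.9]]
(array([0.65023308, 0.05104496, 0.06814846]), np.float64(0.0008350737883365052))
```

View pics/e19.png

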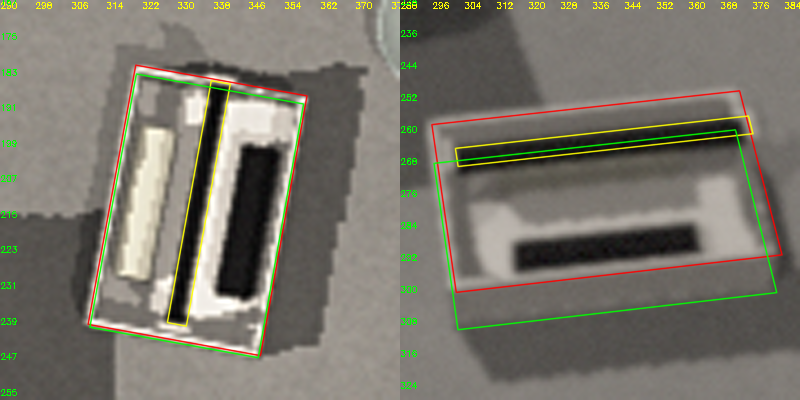

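```bash
python3 -m pendant '[[0.2225,-0.131,-0.10,0,0,0.2277],[0.2225,-0.131,-0.10,0,0,0.2277],[0.2225,-0.131,-0.10,0,0,0.2277],[0.2225,-0.131,-0.10,0,0,0.2277],[0.2225,-0.131,-0.10,0,0,0.2277],[0.2225,-0.131,-0.10,0,0,0.2277],[0.2225,-0.131,-0.10,0,0,0.2277],[0.2225,-0.131,-0.10,0,0,0.2277]]' 60
python3 st.py
```

```text
time: 58.55
tcp_pos: [0.6525, 0.0501, 0.1518]
eef_rot: [-0.598, -3.082, 0.0]
contact_force: [-0.8, 0.3, -0.3]
gripper_width: 0.71
58.55 [0.6525 0.0501 0.1518] yaw 68.05 q [-0.09  0.52  1.4  -0.    1.23 -1.28]
```

```bash
python3 -m pendant '[[0,0,0,0,0,0.0357],[0,0,0,0,0,0.0357],[0,0,-0.03,0,0,0.0357],[0,0,-0.06,0,0,0.0357],[0,0,-0.079,0,0,0.0357],[0,0,-0.079,0,0,0.0357]]' 60
python3 -m pendant '[[0,0,0,0,0,0],[0,0,0,0,0,0],[0,0,0,0,0,0],[0,0,0,0,0,0],[0,0,0,0,0,0],[0,0,0,0,0,0],[0,0,0,0,0,0]]' 0 60
python3 st.py
python3 - <<'E'
from h import *
S=camera("side");T=camera("top")
save([tile(T,"top",(335,212),[],45,400),tile(S,"side",(338,278),[],50,400)],2,"pics/e20.png")
E
```

```text
time: 59.15
tcp_pos: [0.6495, 0.0512, 0.0708]
eef_rot: [-0.256, -3.124, 0.0]
contact_force: [-0.7, 1.0, 0.2]
gripper_width: 0.698
time: 59.85
tcp_pos: [0.6524, 0.051, 0.0765]
eef_rot: [0.256, 3.128, -0.0]
contact_force: [-0.0, -1.0, 6.5]
gripper_width: 0.126
59.85 [0.6524 0.051  0.0765] yaw 80.64 q [-0.09  0.59  1.48 -0.    1.07 -1.5 ]
```

View pics/e20.png

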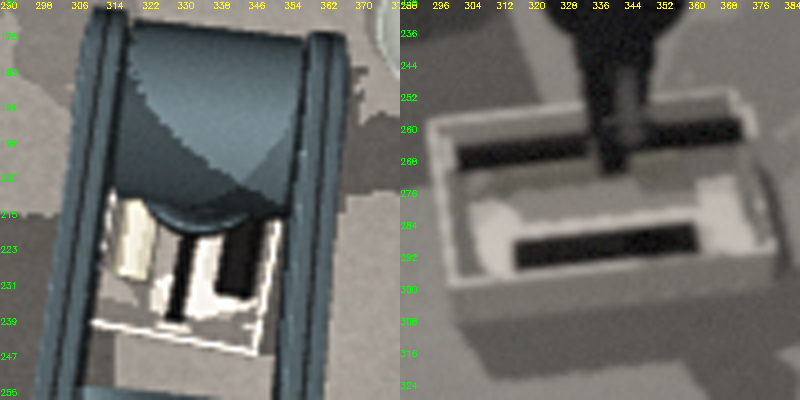

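```bash
python3 -m pendant '[[0,0,0.04,0,0,0],[0,0,0.09,0,0,0.01],[-0.01,0.02,0.125,0,0,0.0244],[-0.12,0.2245,0.125,0,0,0.0244],[-0.12,0.2245,0.125,0,0,0.0244],[-0.12,0.2245,0.125,0,0,0.0244],[-0.12,0.2245,0.125,0,0,0.0244],[-0.12,0.2245,0.125,0,0,0.0244]]'
python3 -m pendant '[[0,0,0,0,0,0],[0,0,0,0,0,0],[0,0,0,0,0,0]]'
python3 st.py
python3 - <<'E'
from h import *
S=camera("side");T=camera("top");np.savez("im9.npz",S=S,T=T)
save([tile(T,"top",(250,252),[],50,400),tile(S,"side",(258,195),[],65,400)],2,"pics/e21.png")
E
```

```text
time: 60.75
tcp_pos: [0.5284, 0.2785, 0.1993]
eef_rot: [-0.013, -3.139, -0.001]
contact_force: [0.5, 0.3, -3.2]
gripper_width: 0.123
time: 61.05
tcp_pos: [0.5316, 0.2749, 0.1996]
eef_rot: [-0.017, -3.141, 0.001]
contact_force: [-0.5, -0.1, -3.4]
gripper_width: 0.125
61.05 [0.5316 0.2749 0.1996] yaw 89.4 q [ 0.29  0.38  1.49 -0.    1.27 -1.27]
```

View pics/e21.png

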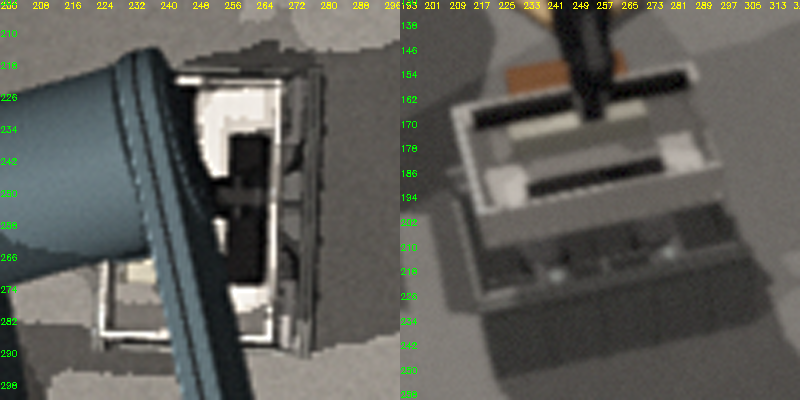

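Run:
```python
from h import *
d=np.load("im9.npz")
rim=np.array([(.085,.056,.034),(.085,-.056,.034),(-.085,-.056,.034),(-.085,.056,.034),(.085,.056,.034)])
q=(.5306,.2747,np.radians(-.6))
cv=[(place(rim,*q,z=.1231),(255,0,0))]
save([tile(d["T"],"top",(250,252),cv,50,400),tile(d["S"],"side",(258,195),cv,65,400)],2,"pics/e22.png")
```

```text
(no output)
```

View pics/e22.png

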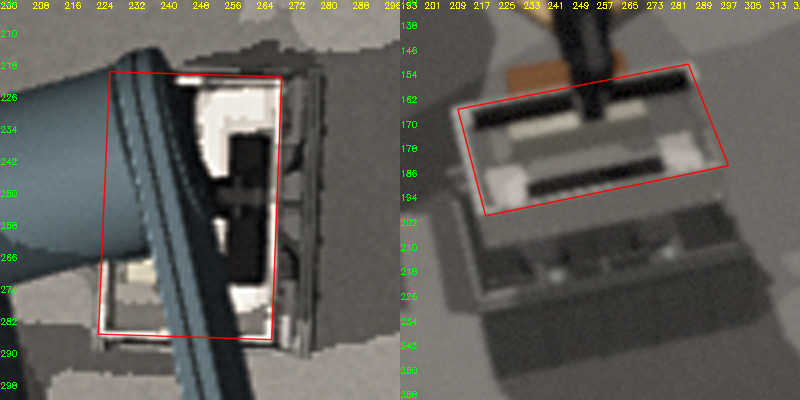

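```bash
python3 -m pendant '[[0.001,0,-0.02,0,0,0],[0.001,0,-0.034,0,0,0],[0.001,0,-0.041,0,0,0],[0.001,0,-0.044,0,0,0],[0.001,0,-0.045,0,0,0]]'
```

```text
time: 61.65
tcp_pos: [0.5329, 0.2752, 0.1552]
eef_rot: [0.017, 3.141, -0.0]
contact_force: [0.9, 0.3, -3.5]
gripper_width: 0.127
```

```bash
python3 -m pendant '[[0,0,-0.001,0,0,0],[0,0,-0.0015,0,0,0],[0,0,-0.0015,0,0,0]]'; python3 st.py
```

```text
time: 61.95
tcp_pos: [0.533, 0.2755, 0.1549]
eef_rot: [0.016, 3.139, -0.0]
contact_force: [-2.0, -3.0, 4.5]
gripper_width: 0.125
61.95 [0.533  0.2755 0.1549] yaw 89.42 q [ 0.29  0.42  1.55 -0.    1.17 -1.27]
```

```bash
python3 -m pendant '[[0,0,0,0,0,0],[0,0,0,0,0,0],[0,0,0,0,0,0],[0,0,0.03,0,0,0],[0,0,0.08,0,0,0],[-0.05,-0.02,0.12,0,0,0],[-0.10,-0.05,0.13,0,0,0],[-0.15,-0.1,0.13,0,0,0]]' 45
python3 -m pendant '[[-0.03,-0.18,0,0,0,0],[-0.03,-0.18,0,0,0,0],[-0.03,-0.18,0,0,0,0],[-0.03,-0.18,0,0,0,0],[-0.03,-0.18,0,0,0,0]]'
python3 st.py
python3 - <<'E'
from h import *
S=camera("side");T=camera("top");np.savez("im10.npz",S=S,T=T)
rim=np.array([(.085,.056,.034),(.085,-.056,.034),(-.085,-.056,.034),(-.085,.056,.034),(.085,.056,.034)])
cv=[(place(rim,.531,.275,np.radians(-.6),z=.0785),(255,0,0))]
save([tile(T,"top",(250,252),cv,50,400),tile(S,"side",(258,195),cv,65,400)],2,"pics/e23.png")
save([tile(S,"side",(355,425),[],35,390),tile(T,"top",(458,246),[],35,390)],2,"pics/e24.png")
cv2.imwrite("pics/e25.png",T[:,:,::-1])
E
```

```text
time: 62.75
tcp_pos: [0.415, 0.2049, 0.2823]
eef_rot: [0.013, 3.138, 0.002]
contact_force: [0.4, -0.4, -0.3]
gripper_width: 0.528
time: 63.25
tcp_pos: [0.3852, 0.0215, 0.2805]
eef_rot: [0.024, 3.141, -0.002]
contact_force: [0.4, 0.8, 0.3]
gripper_width: 0.532
63.25 [0.3852 0.0215 0.2805] yaw 89.13 q [-0.23 -0.07  1.84 -0.    1.37 -1.79]
```

View pics/e23.png

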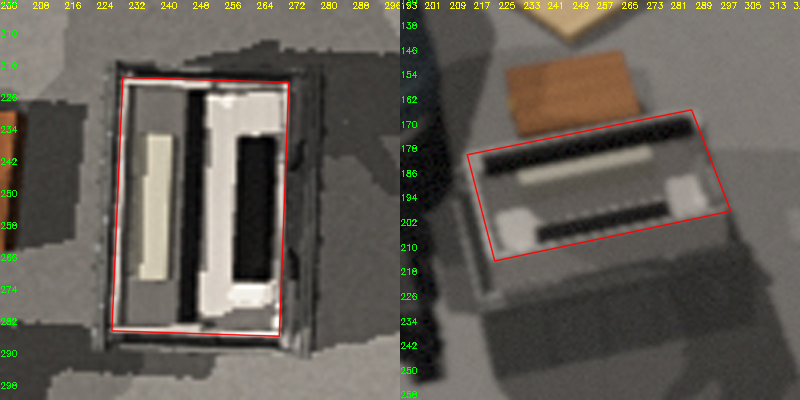

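View pics/e24.png

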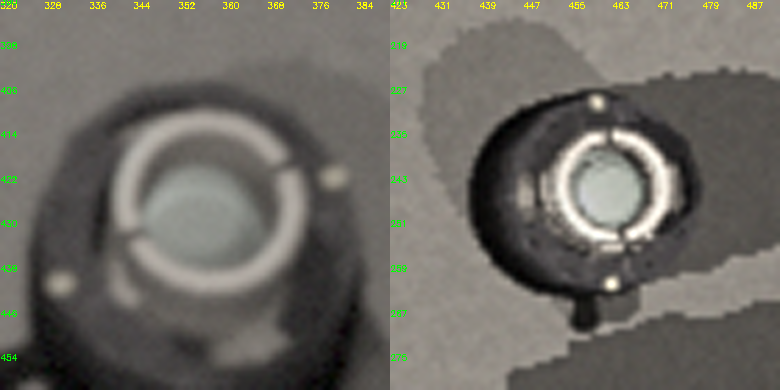

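View pics/e25.png

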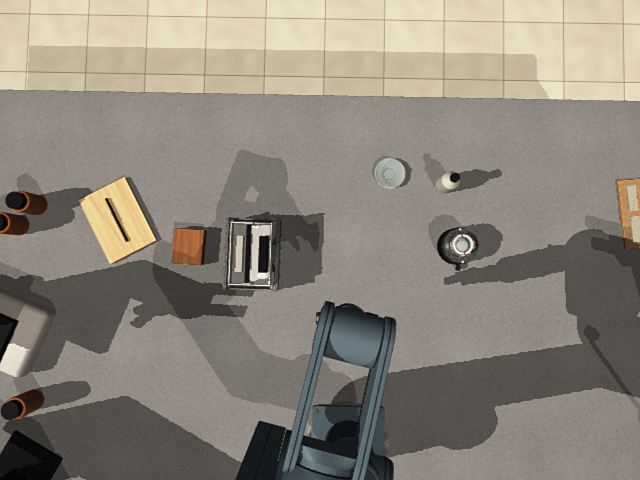

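```bash
python3 -m pendant '[[0.18,-0.3215,-0.11,0,0,0],[0.18,-0.3215,-0.11,0,0,0],[0.18,-0.3215,-0.11,0,0,0],[0.18,-0.3215,-0.11,0,0,0],[0.18,-0.3215,-0.11,0,0,0],[0.18,-0.3215,-0.11,0,0,0],[0.18,-0.3215,-0.11,0,0,0],[0.18,-0.3215,-0.11,0,0,0]]' 44 20
python3 -m pendant '[[0,0,0,0,0,0],[0,0,0,0,0,0]]'
```

```text
time: 64.15
tcp_pos: [0.5678, -0.2976, 0.1682]
eef_rot: [-0.014, -3.141, -0.001]
contact_force: [0.2, 0.2, 0.2]
gripper_width: 0.515
time: 64.35
tcp_pos: [0.5663, -0.2954, 0.1688]
eef_rot: [-0.014, -3.14, -0.003]
contact_force: [0.5, 0.3, -0.4]
gripper_width: 0.516
```

```bash
python3 -m pendant '[[-0.001,-0.005,-0.03,0,0,0],[-0.001,-0.005,-0.047,0,0,0],[-0.001,-0.005,-0.052,0,0,0],[-0.001,-0.005,-0.052,0,0,0]]'
python3 -m pendant '[[0,0,-0.002,0,0,0],[0,0,-0.003,0,0,0],[0,0,-0.003,0,0,0]]'
python3 -m pendant '[[0,0,-0.001,0,0,0],[0,0,-0.002,0,0,0],[0,0,-0.002,0,0,0]]'
```

```text
time: 64.75
tcp_pos: [0.5646, -0.3, 0.1184]
eef_rot: [-0.013, -3.141, -0.001]
contact_force: [-0.7, -0.2, 0.9]
gripper_width: 0.509
time: 65.05
tcp_pos: [0.5649, -0.302, 0.1162]
eef_rot: [0.016, 3.14, -0.001]
contact_force: [0.6, -0.2, 0.8]
gripper_width: 0.516
time: 65.35
tcp_pos: [0.5644, -0.302, 0.1132]
eef_rot: [-0.016, -3.141, -0.0]
contact_force: [-0.0, -0.0, 0.2]
gripper_width: 0.515
```

```bash
python3 -m pendant '[[0,0,0.03,0,0,0],[0,0,0.08,0,0,0],[-0.04,0,0.12,0,0,0],[-0.09,0.03,0.14,0,0,0],[-0.13,0.06,0.14,0,0,0],[-0.17,0.09,0.14,0,0,0],[-0.17,0.09,0.14,0,0,0],[-0.17,0.09,0.14,0,0,0]]'
python3 - <<'E'
from h import *
S=camera("side");T=camera("top")
save([tile(S,"side",(355,425),[],35,390),tile(T,"top",(250,252),[],50,390)],2,"pics/e26.png")
E
```

```text
time: 66.15
tcp_pos: [0.3928, -0.2104, 0.254]
eef_rot: [0.016, 3.141, -0.001]
contact_force: [0.5, -1.0, 0.3]
gripper_width: 0.517
```

View pics/e26.png

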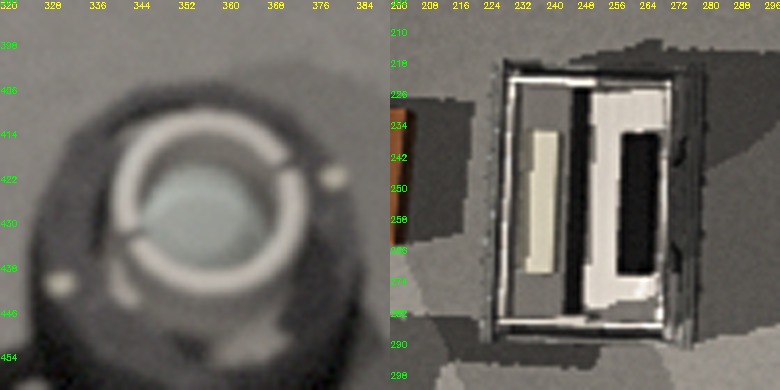

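Ring home with its dashes by the index marks; tray square in the crate. Handing in.

```bash
python3 -c "
from rig import finish_job
print(finish_job())"
```

```text
the job is handed in; nothing more can be done
None
```

The job is handed in at about 66 s of the 210 s. `finish_job` reports no verdict, so what follows rests on my own checks.

**What I did**
- **Lens:** I set it flange down on the seat. The seat was felt at the expected height.
- **Ring:** The first attempt went in tilted, with one lug on the rim. I unscrewed it, confirmed it was level in the slots by pressing on it with the fingertips, and screwed it clockwise until it hit the stop. A second twist did not move it further.
- **Objectives:** All four stand upright in the crate, one per bay.
- **Bails:** Both are pressed down to their stops. The near one took a second try.
- **Tray:** It sits on the bails.

**Last checks**
- **Ring angle:** The ring's dashes read about 8° and the port's marks about 5°. The stop should be near 3°, so the two disagree by about 5°, but this is well inside the 0.2 rad (11.5°) limit.
- **Ring height:** A fingertip probe came down more than 4 mm below where it had touched the raised ring, without contact. I did not measure the final height or level any closer than that and the camera fits.
- **Objectives and bails:** The pictures showed them upright and fully in before the tray went on. They are mostly hidden under it now.
- **Tray:** It matches the fitted crate centre and angle to within about 2 mm in both cameras.
- **Bystanders:** By eye, the bottle, slide box and dish look unmoved in the top picture.
- **Cameras:** The two disagreed by 2–3 mm throughout, which is why I relied on contact for the fits.
- **Largest force seen:** 48 N, on the fingertips while pressing the near bail home.

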